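# Cradle the ring mandrels in the carton and close it

### The job

Pack the ring mandrels for dispatch: lay every mandrel on the table level across the two notched rails inside the carton, each in its own pair of notches, with its wooden handle on the wide-notched rail. Once all of them lie in the cradle and with the carton still open, fold down both short end flaps, and only then both long side flaps, so that the carton is shut flat. Leave the other things on the bench where they are.

Things in the scene. Friction and masses are not known exactly. Their poses are not given: they have to be found in the camera images.
- carton: Open cardboard shipping carton, fixed to the table; sizes in mm: 180 (carton x) by 280 (carton y), origin at the centre of its underside, z up. Short walls (at +-y) 90 high, long walls (at +-x) 95, all 5 thick, floor 4. Inside, two plywood cradle rails run along carton y, each with four V-sided notches, at y = -72, -24, 24, 72; between the rails it is empty.
- handle_rail (a point): Middle of the wide-notched rail at carton x = -49 mm (the robot's side), at its notch-floor height, 62 mm above the underside. Rail 10 mm thick, teeth 9 mm high, notches 30 mm wide at the floor, 48 at the top: for the wooden handles.
- blade_rail (a point): Middle of the narrow-notched rail at carton x = 51 mm, at its notch-floor height, 66.4 mm. Rail 10 mm thick, teeth 16 mm high, notches 16 mm wide at the floor, 48 at the top: for the steel blades. A mandrel lying level in facing notches, about 15 mm clear of both walls, has its origin at carton x = 13 mm, z = 74 mm.
- mandrel0: Ring mandrel, 140 mm long, 0.18 kg: square wooden handle 24 x 24 x 50, then a round tapered steel blade 90 long, 20 across at the handle, 14 at the tip. Origin on its axis at the balance point, on the blade (18 across); x points to the tip: handle from x = -83 to -33, blade to 57. Lies on the table, origin about 9 mm up. May be absent.
- mandrel1: Ring mandrel, 140 mm long, 0.18 kg: square wooden handle 24 x 24 x 50, then a round tapered steel blade 90 long, 20 across at the handle, 14 at the tip. Origin on its axis at the balance point, on the blade (18 across); x points to the tip: handle from x = -83 to -33, blade to 57. Lies on the table, origin about 9 mm up. May be absent.
- mandrel2: Ring mandrel, 140 mm long, 0.18 kg: square wooden handle 24 x 24 x 50, then a round tapered steel blade 90 long, 20 across at the handle, 14 at the tip. Origin on its axis at the balance point, on the blade (18 across); x points to the tip: handle from x = -83 to -33, blade to 57. Lies on the table, origin about 9 mm up. May be absent.
- mandrel3: Ring mandrel, 140 mm long, 0.18 kg: square wooden handle 24 x 24 x 50, then a round tapered steel blade 90 long, 20 across at the handle, 14 at the tip. Origin on its axis at the balance point, on the blade (18 across); x points to the tip: handle from x = -83 to -33, blade to 57. Lies on the table, origin about 9 mm up. May be absent.
- flap_left (a joint): Hinge of the short flap at the carton's left end (carton +y), rad: 0 closed (level, inward), 1.57 upright, more leans outward, up to 2.7. Flap 80 mm from hinge to free edge, 176 wide, 4 thick; hinge along the wall's top, 92 mm high, 140 from the carton's middle. Stays where left; about 1 N at the edge folds it.
- flap_left_edge (a point): Middle of that flap's free edge, at mid-thickness.
- flap_right (a joint): Hinge of the short flap at the carton's right end (carton -y), rad: 0 closed (level, inward), 1.57 upright, more leans outward, up to 2.7. Flap 80 mm from hinge to free edge, 176 wide, 4 thick; hinge along the wall's top, 92 mm high, 140 from the carton's middle. Stays where left; about 1 N at the edge folds it.
- flap_right_edge (a point): Middle of that flap's free edge, at mid-thickness.
- flap_near (a joint): Hinge of the long flap on the carton's near side (carton -x, towards the robot), rad: 0 closed (level, inward), 1.57 upright, more leans outward, up to 2.7. Flap 88 mm from hinge to free edge, 280 wide, 4 thick; hinge along the wall's top, 97 mm high, 90 from the carton's middle. Stays where left; about 1 N at the edge folds it.
- flap_near_edge (a point): Middle of that flap's free edge, at mid-thickness.
- flap_far (a joint): Hinge of the long flap on the carton's far side (carton +x), rad: 0 closed (level, inward), 1.57 upright, more leans outward, up to 2.7. Flap 88 mm from hinge to free edge, 280 wide, 4 thick; hinge along the wall's top, 97 mm high, 90 from the carton's middle. Stays where left; about 1 N at the edge folds it.
- flap_far_edge (a point): Middle of that flap's free edge, at mid-thickness.
- case_a: Closed black ring case, 50 x 50 x 43 mm; a bystander, to be left where it is.
- case_b: Closed black ring case, 50 x 50 x 43 mm; a bystander, to be left where it is.
- dapping_block: Steel cube, 50 mm, with dimples on top; a bystander, to be left where it is.
- flux_jar: Amber glass jar, 56 across, 65 mm high; a bystander, to be left where it is.
- hammer: Hammer, about 200 mm long, lying; a bystander, to be left where it is.
- loupe: Black eye loupe, 28 across, 24 mm high; a bystander, to be left where it is.
Things that resemble listed ones, but are neither listed nor needed, are in the scene too. Leave any purple or red look-alike of the mandrel1 alone. Leave any orange look-alike of the mandrel3 alone.

How it is judged:
On the way, in this order (a step that is already met when the one before it is completed fails the run):
1. all mandrels lie in the cradle, all four flaps still open (z of mandrel0 in the frame of carton between 0.068 and 0.08 m and x of mandrel0 in the frame of carton between -0.002 and 0.028 m and y of mandrel0 in the frame of carton between -0.085 and 0.085 m and x of handle_rail in the frame of mandrel0 below -0.04 m and angle between the x axis of each of mandrel0, mandrel1, mandrel2, mandrel3 and the x axis of carton, either way round below 0.12 rad and linear speed of each of mandrel0, mandrel1, mandrel2, mandrel3 below 0.03 m/s and z of mandrel1 in the frame of carton between 0.068 and 0.08 m and x of mandrel1 in the frame of carton between -0.002 and 0.028 m and y of mandrel1 in the frame of carton between -0.085 and 0.085 m and x of handle_rail in the frame of mandrel1 below -0.04 m and z of mandrel2 in the frame of carton between 0.068 and 0.08 m and x of mandrel2 in the frame of carton between -0.002 and 0.028 m and y of mandrel2 in the frame of carton between -0.085 and 0.085 m and x of handle_rail in the frame of mandrel2 below -0.04 m and z of mandrel3 in the frame of carton between 0.068 and 0.08 m and x of mandrel3 in the frame of carton between -0.002 and 0.028 m and y of mandrel3 in the frame of carton between -0.085 and 0.085 m and x of handle_rail in the frame of mandrel3 below -0.04 m and value of joint each of flap_left, flap_right, flap_near, flap_far above 0.8 rad), for 0.3 s.
2. both short flaps are folded flat while both long flaps are still open (value of joint each of flap_left, flap_right below 0.12 rad and value of joint each of flap_near, flap_far above 0.8 rad), for 0.2 s.
3. both long flaps are folded flat over the closed short ones (value of joint each of flap_left, flap_right, flap_near, flap_far below 0.12 rad), for 0.2 s.
At the end, for the whole second after the job is handed in: Every mandrel present lies still in a pair of notches (origin 68-80 mm above the carton's underside, at carton x 13 +- 15 mm, |y| under 85 mm), axis within 0.12 rad of carton x, handle on the robot's side; all four flaps within 0.12 rad of closed (all of step 3 and z of mandrel0 in the frame of carton between 0.068 and 0.08 m and x of mandrel0 in the frame of carton between -0.002 and 0.028 m and y of mandrel0 in the frame of carton between -0.085 and 0.085 m and x of handle_rail in the frame of mandrel0 below -0.04 m and angle between the x axis of each of mandrel0, mandrel1, mandrel2, mandrel3 and the x axis of carton, either way round below 0.12 rad and linear speed of each of mandrel0, mandrel1, mandrel2, mandrel3 below 0.03 m/s and z of mandrel1 in the frame of carton between 0.068 and 0.08 m and x of mandrel1 in the frame of carton between -0.002 and 0.028 m and y of mandrel1 in the frame of carton between -0.085 and 0.085 m and x of handle_rail in the frame of mandrel1 below -0.04 m and z of mandrel2 in the frame of carton between 0.068 and 0.08 m and x of mandrel2 in the frame of carton between -0.002 and 0.028 m and y of mandrel2 in the frame of carton between -0.085 and 0.085 m and x of handle_rail in the frame of mandrel2 below -0.04 m and z of mandrel3 in the frame of carton between 0.068 and 0.08 m and x of mandrel3 in the frame of carton between -0.002 and 0.028 m and y of mandrel3 in the frame of carton between -0.085 and 0.085 m and x of handle_rail in the frame of mandrel3 below -0.04 m); the robot touches nothing.
It fails at once if one of the other loose things on the bench is moved more than 4 cm (distance of any of case_a, case_b, dapping_block, flux_jar, hammer, loupe from where it was at the start of the episode above 0.04 m).
Of mandrel0, mandrel1, mandrel2, mandrel3 only 2 to 4 are there at a start; the rules pass over those that are not, and their reading is None.
At some moment in a run one of mandrel0, mandrel1, mandrel2, mandrel3 may be knocked a few centimetres aside while the robot is not near it.
Once in a run the grip may slacken for a moment while it holds something.
It also fails if it takes over 210 s, if anything falls off the work surface, if the arm or the gripper's body presses on something with over 40 N, if the wrist force passes 120 N, or if a joint passes its speed limit or range.

### The arm

A 6-joint arm with a two-finger parallel gripper is mounted at the origin on the work surface. World frame = base frame: x ahead of the robot, y to its left, z up, the work surface at z = 0. Lengths are in m, angles in rad, forces in N, time in s.
With the tool pointing down it reaches from about 0.35 to 0.775 m from the base axis. Payload 7.3 kg.
Tool frame: the origin (TCP) lies at the very end of the fingers, on their centre line; the grasp point (between the pads) lies 19 mm behind it; z points along the fingers, y is the line along which they close (so a half turn about z gives the same grasp; the last joint's range is limited). The gripper opens to 92 mm and grips with 3 to 60 N. Pads are 19 mm wide; open, the fingers measure 130 mm over their backs; the gripper's body (75 mm by 190 mm) begins 47 mm behind the grasp point.
Start: joints at [1.053, 0.342, 1.524, -0, 1.275, -0.146], TCP at [0.191, 0.489, 0.227] pointing down, gripper open.
Joint ranges: [-2.53, 2.53], [-0.77, 2.02], [0.04, 2.7], [-1, 4.14], [0.28, 2.66], [-3.11, 3.11]. Speed limits (rad/s): [2.57, 2.57, 3.14, 3.14, 3.14, 3.14].

### API

Orientations are given as a rotation vector (axis times angle).
In Python, from workcell import ctrl gives the robot as it stands.
- The arm moves only by the tool jog_arm, never from a script. Its argument "motion" is a list of rows, each a list of 2 entries, a list of its own where there are three numbers: the shift along the world's x, y, z in m, then the turn, a rotation vector about the world's x, y, z in units of 5 degrees (1.0 is 5 degrees). In form: [[[tx, ty, tz], [rx, ry, rz]], ...]. A call has 1 to 12 rows; each row shifts and turns the commanded pose from where the row before left it; what a row does not reach is not made up. A row lasts 1/12 s, in which the tool goes at most 41.7 mm and 7.16 degrees, less where a joint would pass 70% of its speed; a pose out of reach is approached as far as the arm can. A call is refused whole if a number of a shift passes 0.0417 or a number of a turn 1, either way. A call with a gripper value outside its range is refused whole. "fingers" is the finger opening in m, from 0 to 0.0918, set as the call begins (left out, the last holds). The fingers move at their own pace and stop on an object; "force" is the grip in N (left out, the last holds). Time passes only in rows, so rows that do not move let the fingers close. It gives the time, the measured TCP pose, the force, the opening and the grip force at its end, in the units of the state.
- ctrl.state(): the state, without advancing time (a new reading comes with each control period).
- ctrl.grab_frame(name): name is "scene" or "top" or "wrist"; returns the picture (420x560x3 uint8, red, green, blue); there is no depth.
- ctrl.get_calibration(name): a dict with "fx", "fy", "cx", "cy" (pixels), "k1" (the pictures are not rectified: a ray, as slopes to the right and down, at radius r is drawn at 1 + k1 r^2 times it, then the intrinsics apply), "R" (3x3) and "t" (3): a world point X has camera coordinates R X + t; the wrist camera has in their place "T_tool_cam" (4x4, takes a point from camera to tool coordinates, whose origin is the TCP and whose axes are the flange's). Camera axes: x right, y down, z forward; pixel columns grow to the right and rows downward; lengths in m; the calibration is good to about 2 mm. A picture is of the moment at which its call begins: read the wrist's pose just before it. get_calibration takes no time and is no camera call.
- ctrl.finish_job(): hands the job in; it is judged then, once.
Trained networks look in the newest picture that a camera, given by its name, has taken for a name from the list of things; names that differ only in an ending like _2 or _b are one class to them, and where a whole thing is asked for, a point or a joint stands for the part that bears it (a point fixed in the world has none). Each returns a list of dicts, best first, with "confidence" (0 to 1); they miss things now and then, are a little off and sometimes report something else, mostly with a low value. They report only what shows in the picture. A call takes as long as a camera call. They do not tell look-alikes from the thing itself.
- ctrl.masks_of(thing, camera): "mask" (420x560 bool, what is visible of it) and "rect" ([centre column, centre row, width, height] in pixels, round what is visible of it).
The state is a dict: "time_s": time; "qpos": joint angles; "dq": joint speeds; "joint_efforts": joint torques, N m; "ee_pos": TCP position; "orientation": TCP orientation; "contact_force": force on the tool from outside, world axes, zero at the start; "moment": the same for the moment, N m; "finger_gap": finger opening in m; "grip_force": force on a finger pad.
Only numpy, scipy, OpenCV 4.12 (cv2) and the standard library are available. Lean on these libraries where they do the work, as an engineer would, in place of code of your own. Each camera call takes 0.05 s, during which the arm holds its last target. There are 200 camera calls.

## Working session

There is one attempt and no reset: what is moved stays moved. The work goes in short steps, Python scripts to look and compute and a tool call to move; the robot and the scene stay as the last step left them, time stands still between calls to the robot, and variables do not carry over. Pictures are saved under pics/ and viewed, at most 14 in all, crops included, and the job is handed in when it is done.

Besides the shell and the picture viewer there is one more tool, called by a JSON object that holds its "name" and its "arguments". jog_arm: Moves the arm, as the interface text tells. Its arguments: {"type":"object","properties":{"motion":{"type":"array","items":{"type":"array"}},"fingers":{"type":"number"},"force":{"type":"number"}},"required":["motion"]}

```bash
ls; mkdir -p pics; cat > h.py <<'E'
import numpy as np, cv2
from scipy.spatial.transform import Rotation as Ro
from workcell import ctrl
def save(img,name): cv2.imwrite('pics/'+name,cv2.cvtColor(np.ascontiguousarray(img),cv2.COLOR_RGB2BGR))
def cam(name,st=None):
    c=ctrl.get_calibration(name)
    if 'T_tool_cam' in c:
        st=st or ctrl.state(); T=np.eye(4); T[:3,:3]=Ro.from_rotvec(st['orientation']).as_matrix(); T[:3,3]=st['ee_pos']
        M=np.linalg.inv(T@np.array(c['T_tool_cam'])); c['R']=M[:3,:3]; c['t']=M[:3,3]
    c['R']=np.array(c['R']); c['t']=np.array(c['t']); return c
def proj(c,X):
    p=np.atleast_2d(X)@c['R'].T+c['t']; s=p[:,:2]/p[:,2:]; r2=(s**2).sum(1,keepdims=True); s=s*(1+c['k1']*r2)
    return s*[c['fx'],c['fy']]+[c['cx'],c['cy']]
def ray(c,uv):
    d=(np.atleast_2d(uv)-[c['cx'],c['cy']])/[c['fx'],c['fy']]; s=d.copy()
    for _ in range(20): s=d/(1+c['k1']*(s**2).sum(1,keepdims=True))
    v=np.c_[s,np.ones(len(s))]@c['R']; return -c['R'].T@c['t'], v/np.linalg.norm(v,axis=1,keepdims=True)
def onplane(c,uv,z):
    o,v=ray(c,uv); return o+v*((z-o[2])/v[:,2:])
def tri(c1,u1,c2,u2):
    o1,v1=ray(c1,u1);o2,v2=ray(c2,u2);A=np.c_[v1[0],-v2[0]];k=np.linalg.lstsq(A,o2-o1,rcond=None)[0]
    a=o1+k[0]*v1[0];b=o2+k[1]*v2[0]; return (a+b)/2,np.linalg.norm(a-b)
E
python3 - <<'E'
from h import *
print(ctrl.state())
for n in ['scene','top','wrist']:
    f=ctrl.grab_frame(n); save(f,n+'0.png'); c=cam(n); print(n,c['fx'],c['k1'],-c['R'].T@c['t'],c['R'][2])
E
```

```text
pics
{'time_s': 0.0, 'qpos': array([ 1.05297446e+00,  3.42700237e-01,  1.52500380e+00, -1.26838781e-05,
        1.27540684e+00, -1.46002778e-01]), 'dq': array([ 0.001223  , -0.00184837, -0.0001969 , -0.00088169,  0.00098521,
       -0.00082568]), 'joint_efforts': array([ 3.09417806e-05, -4.31236517e+01, -2.44215846e+01,  7.18052150e-02,
        5.60767134e-02, -1.30101571e-04]), 'ee_pos': array([0.19052002, 0.48877652, 0.22606125]), 'orientation': array([-5.80598315e-01, -3.08698377e+00,  2.26051296e-03]), 'contact_force': array([ 0.63664615,  0.05154638, -0.22977705]), 'moment': array([ 0.04125884, -0.0026271 ,  0.06438336]), 'grip_force': 0.0, 'finger_gap': 0.091909336506319}
scene 404.482030399289 -0.017914469396180136 [1.01389288 0.38688433 0.66635474] [-0.61128541 -0.49144253 -0.6203341 ]
top 406.65713207061725 0.03898944870165837 [ 0.21839895 -0.0608641   1.28458048] [ 0.18343222 -0.01621513 -0.98289862]
wrist 341.0458887512939 -0.01905866843508386 [0.1213302  0.51655482 0.38500105] [ 0.25492728 -0.10141122 -0.96162771]
```

View pics/top0.png

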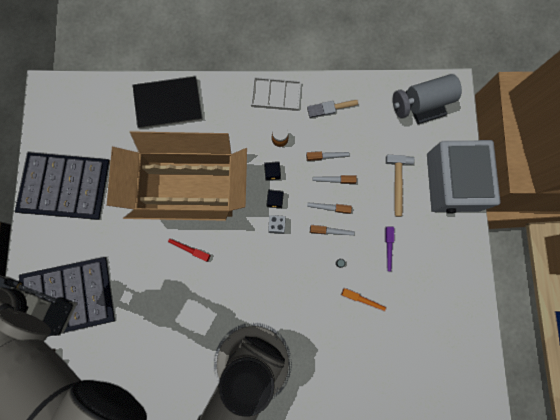

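View pics/scene0.png

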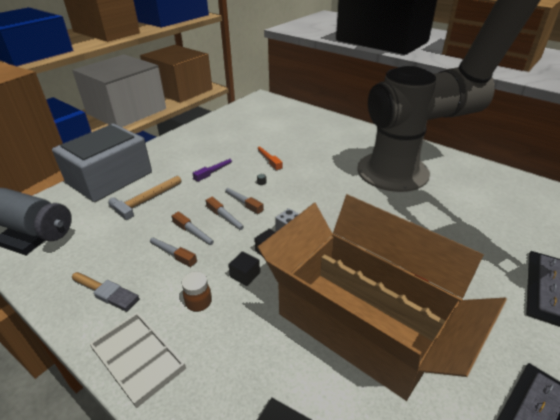

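Top view: the real mandrels, with brown handles and steel blades, are at (328,156), (335,180), (330,208) and (332,231). The look-alikes are red (190,250), purple (390,248) and orange (364,299). The carton is at about (185,180). The next step is to measure the mandrels and confirm in a crop.

```bash
python3 - <<'E'
from h import *
ct,cs=cam('top'),cam('scene')
ft=ctrl.grab_frame('top'); mt=ctrl.masks_of('mandrel0','top')
fs=ctrl.grab_frame('scene'); ms=ctrl.masks_of('mandrel0','scene')
np.savez('m.npz',ft=ft,fs=fs)
def an(m,f,c,z=.010):
    ys,xs=np.nonzero(m); P=onplane(c,np.c_[xs,ys],z)[:,:2]; 
    mu=P.mean(0); d=np.linalg.svd(P-mu,full_matrices=False)[2][0]; s=(P-mu)@d
    L=s.max()-s.min()
    col=f[ys,xs].astype(float); sat=col[:,0]-col[:,2]
    br=sat>40
    if s[br].mean()>0: d=-d; s=-s
    mid=mu+d*(s.max()+s.min())/2
    return mid, d, L, np.median(col,0), (mid-70*d/1000), (mid+.07*d)
for n,ms_,f,c in (('top',mt,ft,ct),('scene',ms,fs,cs)):
    print(n)
    for r in ms_:
        mid,d,L,col,h,t=an(r['mask'],f,c)
        print(round(r['confidence'],2),np.round(r['rect'],0),'mid',mid.round(4),'yaw',np.degrees(np.arctan2(d[1],d[0])).round(1),'L',L.round(4),col,'org',(mid+.013*d).round(4))
save(cv2.resize(ft[120:230,95:270],None,fx=4.5,fy=4.5,interpolation=cv2.INTER_CUBIC),'carton.png')
save(cv2.resize(ft[140:320,260:420],None,fx=3.3,fy=3.3,interpolation=cv2.INTER_CUBIC),'mand.png')
E
```

```text
top
0.83 [331. 208.  46.  13.] mid [ 0.4704 -0.2483] yaw 82.4 L 0.1385 [122.   99.5  99. ] org [ 0.4721 -0.2354]
0.76 [337. 179.  44.  12.] mid [ 0.5625 -0.2696] yaw 88.8 L 0.1364 [123.  98.  96.] org [ 0.5627 -0.2566]
0.65 [329. 155.  44.  10.] mid [ 0.6439 -0.2461] yaw -86.8 L 0.1391 [118.   89.   84.5] org [ 0.6446 -0.2591]
0.6 [392. 248.   7.  49.] mid [ 0.3372 -0.4293] yaw 175.3 L 0.1392 [ 88.  46. 117.] org [ 0.3243 -0.4282]
0.54 [366. 300.  44.  26.] mid [ 0.1791 -0.3415] yaw -113.5 L 0.1399 [154.  92.  32.] org [ 0.1739 -0.3534]
0.52 [333. 231.  43.  11.] mid [ 0.3938 -0.2515] yaw -96.6 L 0.1372 [119. 103.  98.] org [ 0.3923 -0.2644]
0.51 [191. 249.  38.  23.] mid [0.342 0.197] yaw 64.6 L 0.1382 [146.  40.  38.] org [0.3476 0.2088]
scene
0.9 [227. 214.  38.  33.] mid [ 0.4689 -0.2515] yaw 78.3 L 0.1667 [118.  93.  87.] org [ 0.4715 -0.2388]
0.77 [270. 160.  25.  21.] mid [ 0.1804 -0.3319] yaw 66.6 L 0.1562 [147.  82.  41.] org [ 0.1855 -0.3199]
0.75 [174. 254.  49.  27.] mid [ 0.6423 -0.2465] yaw -85.4 L 0.1471 [112.   78.   60.5] org [ 0.6434 -0.2595]
0.73 [245. 199.  42.  27.] mid [ 0.3921 -0.2518] yaw -95.3 L 0.1506 [105.  79.  70.] org [ 0.3909 -0.2648]
0.67 [192. 230.  39.  34.] mid [ 0.5611 -0.2714] yaw 84.3 L 0.1598 [119.  90.  87.] org [ 0.5623 -0.2585]<stdin>:12: RuntimeWarning: Mean of empty slice.
  ret = ret.dtype.type(ret / rcount)
```

View pics/carton.png

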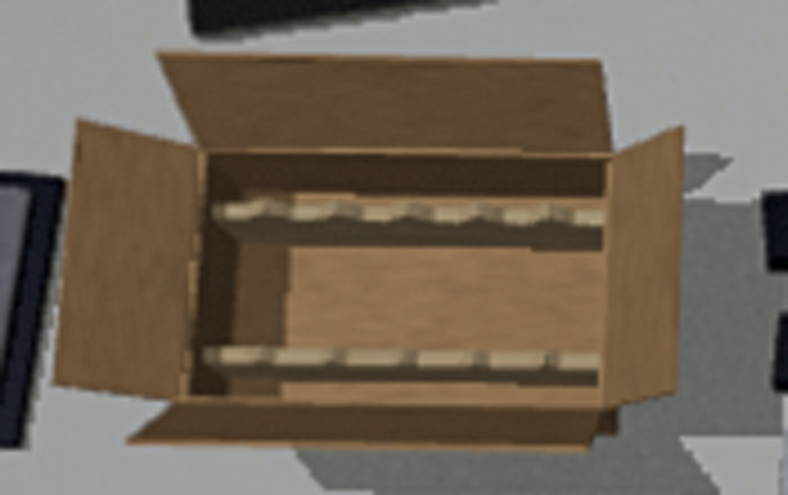

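View pics/mand.png

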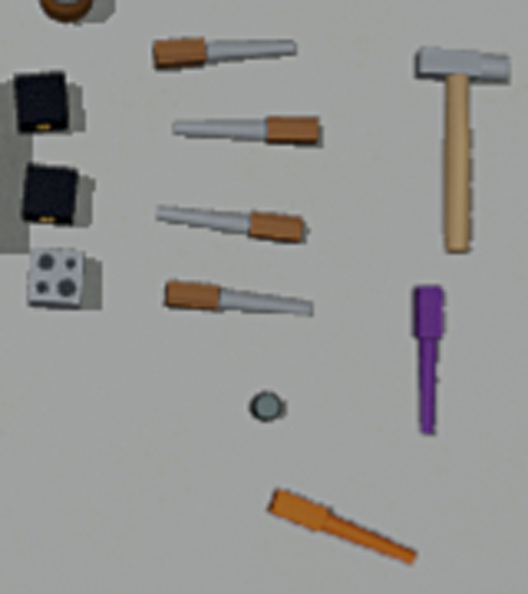

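The crop shows four brown-handled mandrels; their handles are at crop (180,52), (292,130), (275,226) and (192,294). The purple and orange pieces are the decoys. In the carton crop the hinge corners are at (202,151), (608,156), (186,398) and (602,405). Next I fit the carton pose from these.

```bash
python3 - <<'E'
from h import *
from scipy.optimize import least_squares
d=np.load('m.npz'); ct,cs=cam('top'),cam('scene')
uv=np.array([[202,151],[608,156],[186,398],[602,405.]])/4.5+[95,120]-.4
loc=np.array([[.09,.14,.095],[.09,-.14,.095],[-.09,.14,.095],[-.09,-.14,.095]])
def W(p,l):
    c,s=np.cos(p[2]),np.sin(p[2]); l=np.atleast_2d(l); return np.c_[p[0]+c*l[:,0]-s*l[:,1],p[1]+s*l[:,0]+c*l[:,1],l[:,2]]
r=least_squares(lambda p:(proj(ct,W(p,loc))-uv).ravel(),[.56,.2,0]); print(r.x,np.degrees(r.x[2]),r.fun.round(2))
p=r.x
rails=np.array([[x,y,z] for x,z in((-.049,.071),(.051,.0824)) for y in (-.072,-.024,.024,.072)])
for n,c,f in(('t',ct,d['ft']),('s',cs,d['fs'])):
    q=proj(c,W(p,rails)); q2=proj(c,W(p,loc)); 
    x0,y0,x1,y1=(95,120,270,230) if n=='t' else (250,190,520,400)
    k=4 if n=='t' else 2.9
    im=cv2.resize(f[y0:y1,x0:x1],None,fx=k,fy=k,interpolation=cv2.INTER_CUBIC)
    for a in q: cv2.circle(im,tuple(int(v) for v in (a-[x0,y0]+.5)*k),3,(0,0,255),1)
    for a in q2: cv2.circle(im,tuple(int(v) for v in (a-[x0,y0]+.5)*k),3,(0,255,0),1)
    if n=='t': T=im
    else: save(im,'fit_s.png')
save(T,'fit_t.png')
# flap angles: detect masks
for n in['left','right','near','far']:
    pass
E
```

```text
[ 0.5375077   0.20015202 -0.02121397] -1.2154712205913385 [-0.99 -1.72  1.54 -1.48 -1.64  1.75  1.17  1.18]
```

View pics/fit_s.png

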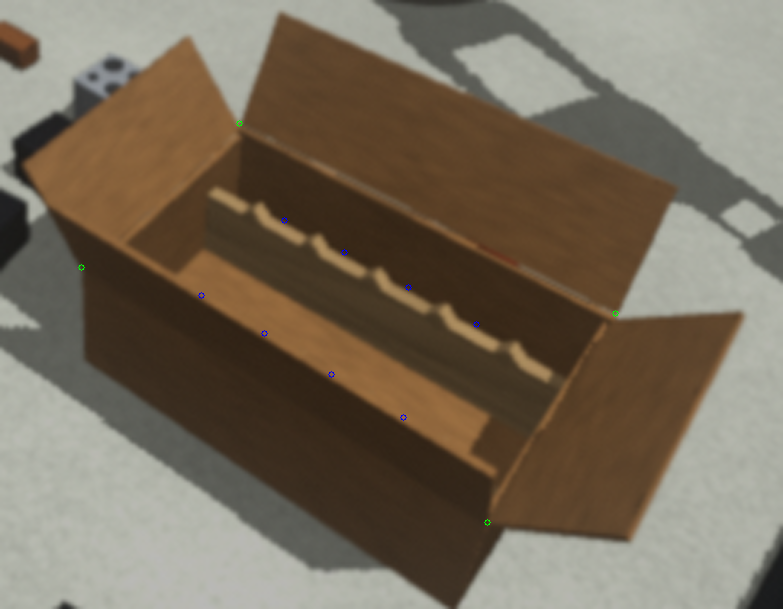

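The scene crop shows the fitted corners landing within about 2 px of the real ones: (240,123), (615,313) and (487,522). I'll refine with wrist views over the carton.

{"name": "jog_arm", "arguments": {"motion": [[[0.0,0.0,0.03],[0,0,0]],[[0.028,-0.025,0.02],[0,0,0.5]],[[0.028,-0.025,0.02],[0,0,0.5]],[[0.028,-0.025,0.01],[0,0,0.5]],[[0.028,-0.025,0.01],[0,0,0.5]],[[0.028,-0.025,0.01],[0,0,0.5]],[[0.028,-0.025,0.01],[0,0,0.5]],[[0.028,-0.025,0.01],[0,0,0.5]],[[0.028,-0.025,0.0],[0,0,0.5]],[[0.028,-0.025,0.0],[0,0,0]],[[0.028,-0.025,0.0],[0,0,0]],[[0.03,-0.039,0],[0,0,0]]], "fingers": 0.05, "force": 40}}

```text
time_s: 1.35
ee_pos: [0.4963, 0.2063, 0.3458]
orientation: [0.035, 3.141, 0.001]
contact_force: [1.1, 1.0, 0.1]
finger_gap: 0.0502
grip_force: 0.0
```

{"name": "jog_arm", "arguments": {"motion": [[[0,0,0],[0,0,0]],[[0,0,0],[0,0,0]],[[0,0,0],[0,0,0]]]}}

```text
time_s: 1.6
ee_pos: [0.4947, 0.2072, 0.3458]
orientation: [-0.037, -3.141, -0.001]
contact_force: [-0.1, 0.7, 0.2]
finger_gap: 0.0503
grip_force: 0.0
```

```bash
python3 - <<'E'
from h import *
st=ctrl.state(); print(st['time_s'],st['ee_pos'],st['orientation'])
f=ctrl.grab_frame('wrist'); c=cam('wrist',st)
p=[.5375,.2002,-.0212]
np.savez('w1.npz',f=f,pos=st['ee_pos'],ori=st['orientation'])
im=cv2.resize(f,None,fx=1.42,fy=1.42,interpolation=cv2.INTER_CUBIC)
save(im,'w1.png')
E
```

```text
1.6 [0.49474969 0.20720773 0.34577658] [-3.68966909e-02 -3.14070040e+00 -6.39135534e-04]
```

View pics/w1.png

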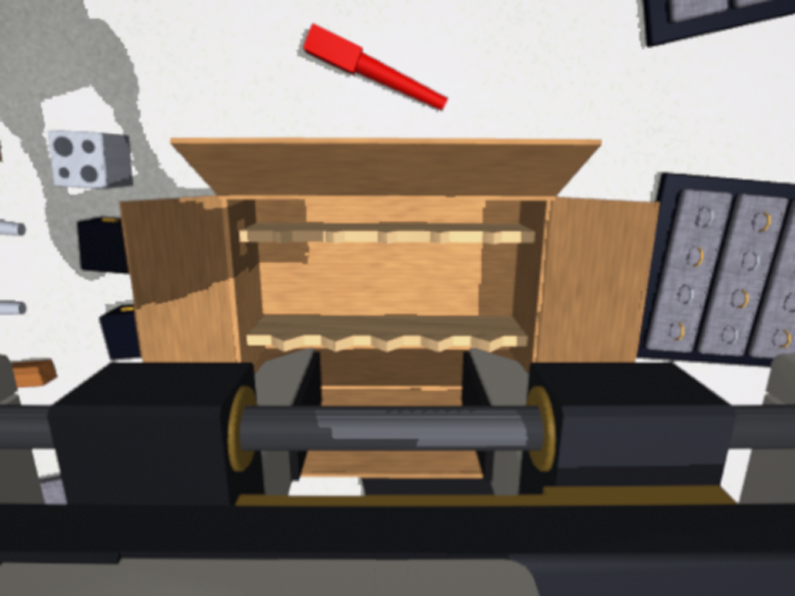

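The wrist view is flipped, with the robot side up. The near rail is at row 235, the blade rail at row 338, and the flaps are all open. I'll overlay the predicted notches on an enlarged crop.

```bash
cat >> h.py <<'E'
def W(p,l):
    c,s=np.cos(p[2]),np.sin(p[2]); l=np.atleast_2d(l); return np.c_[p[0]+c*l[:,0]-s*l[:,1],p[1]+s*l[:,0]+c*l[:,1],l[:,2]]
E
python3 - <<'E'
from h import *
d=np.load('w1.npz'); c=cam('wrist',dict(ee_pos=d['pos'],orientation=d['ori'])); p=[.5375,.2002,-.0212]
x0,y0,k=80,125,2.6
im=cv2.resize(d['f'][y0:260,x0:385],None,fx=k,fy=k,interpolation=cv2.INTER_CUBIC)
def pts(l,col):
    for a in proj(c,W(p,l)): cv2.circle(im,tuple(int(v) for v in (a-[x0,y0]+.5)*k),3,col,1)
# inner-facing edges: handle rail top-face edges, tooth-top corners at y0+-24 ; notch floor ends
Y=[-.072,-.024,.024,.072]
pts([[.046,y+s*.008,.0664] for y in Y for s in(-1,1)],(255,0,0))
pts([[.046,y+s*.024,.0824] for y in Y for s in(-1,1)],(0,0,255))
pts([[-.044,y+s*.015,.062] for y in Y for s in(-1,1)],(255,0,0))
pts([[-.044,y+s*.024,.071] for y in Y for s in(-1,1)],(0,0,255))
pts([[sx*.09,sy*.14,.095] for sx in(-1,1) for sy in (-1,1)],(0,255,0))
save(im,'w1c.png'); print(im.shape)
E
```

```text
(351, 793, 3)
```

View pics/w1c.png

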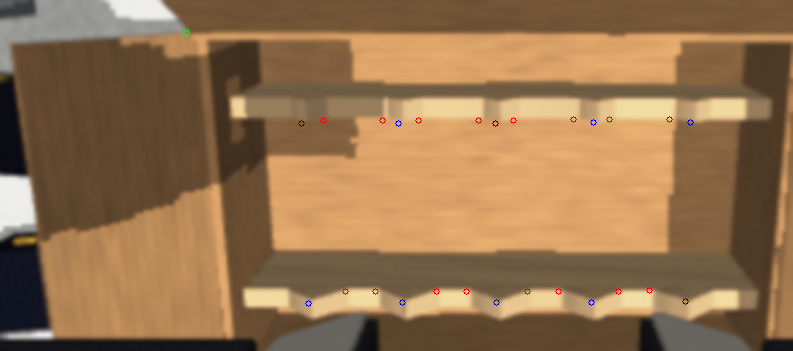

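Notch columns match to under 1 mm. The rows put the carton about 1 mm nearer, so the carton is at (0.5365, 0.2002), yaw −0.0212. I'll go to mandrel D, the nearest one.

{"name": "jog_arm", "arguments": {"motion": [[[-0.005,-0.0235,0],[0,0,-0.955]],[[-0.005,-0.0235,0],[0,0,-0.955]],[[-0.005,-0.0235,0],[0,0,-0.955]],[[-0.005,-0.0235,0],[0,0,-0.955]],[[-0.005,-0.0235,0],[0,0,-0.955]],[[-0.005,-0.0235,0],[0,0,-0.955]],[[-0.005,-0.0235,0],[0,0,-0.955]],[[-0.005,-0.0235,0],[0,0,-0.955]],[[-0.005,-0.0235,0],[0,0,-0.955]],[[-0.005,-0.0235,0],[0,0,-0.955]],[[-0.005,-0.0235,0],[0,0,-0.955]],[[-0.005,-0.0235,0],[0,0,-0.955]]]}}

```text
time_s: 2.65
ee_pos: [0.4344, -0.0743, 0.3464]
orientation: [1.539, 2.738, 0.001]
contact_force: [1.1, -0.4, 1.1]
finger_gap: 0.0501
grip_force: 0.0
```

{"name": "jog_arm", "arguments": {"motion": [[[-0.005,-0.0235,-0.01],[0,0,-0.955]],[[-0.005,-0.0235,-0.02],[0,0,-0.955]],[[-0.005,-0.0235,-0.025],[0,0,-0.955]],[[-0.005,-0.0235,-0.025],[0,0,-0.955]],[[-0.005,-0.0235,-0.025],[0,0,-0.955]],[[-0.005,-0.0235,-0.025],[0,0,-0.955]],[[-0.005,-0.0235,-0.025],[0,0,-0.955]],[[-0.005,-0.0235,-0.025],[0,0,-0.955]],[[0,0,0],[0,0,0]],[[0,0,0],[0,0,0]],[[0,0,0],[0,0,0]]]}}

```text
time_s: 3.57
ee_pos: [0.3957, -0.2618, 0.1667]
orientation: [2.346, 2.088, 0.001]
contact_force: [0.2, -0.4, 0.6]
finger_gap: 0.0499
grip_force: 0.0
```

```bash
cat >> h.py <<'E'
def an(m,f,c,z=.010):
    ys,xs=np.nonzero(m); P=onplane(c,np.c_[xs,ys],z)[:,:2]
    mu=P.mean(0); d=np.linalg.svd(P-mu,full_matrices=False)[2][0]; s=(P-mu)@d; L=np.ptp(s)
    col=f[ys,xs].astype(float); br=(col[:,0]-col[:,2])>40
    if br.any() and s[br].mean()>0: d=-d; s=-s
    mid=mu+d*(s.max()+s.min())/2
    return mid+.013*d, np.degrees(np.arctan2(d[1],d[0])), L, np.median(col,0), br.mean()
def psi(st):
    y=Ro.from_rotvec(st['orientation']).as_matrix()[:,1]; return np.degrees(np.arctan2(y[1],y[0]))
def look(names=('top','wrist')):
    st=ctrl.state(); print('t',round(st['time_s'],2),'tcp',st['ee_pos'].round(4),'psi',psi(st).round(1),'gap',round(st['finger_gap'],4))
    for n in names:
        c=cam(n,st) ; f=ctrl.grab_frame(n)
        for r in ctrl.masks_of('mandrel0',n):
            o,y,L,col,b=an(r['mask'],f,c)
            if (col[0]>1.6*col[1] or col[2]>1.1*col[0] or col[0]>2*col[2]) and not n=='wrist': continue
            print(n,round(r['confidence'],2),'org',o.round(4),'yaw',y.round(1),'L',L.round(3),col)
E
python3 - <<'E'
from h import *
look()
E
```

```text
t 3.57 tcp [ 0.3957 -0.2618  0.1667] psi -6.7 gap 0.0499
top 0.6 org [ 0.5634 -0.231 ] yaw 91.7 L 0.092 [143.  146.5 151. ]
top 0.52 org [ 0.6449 -0.2557] yaw -85.1 L 0.133 [136.  99.  73.]
wrist 0.91 org [ 0.3645 -0.4241] yaw -2.8 L 0.105 [48. 21. 65.]
wrist 0.8 org [ 0.642  -0.2603] yaw -87.6 L 0.143 [152. 105.  57.]
wrist 0.8 org [ 0.2018 -0.2834] yaw 32.9 L 0.057 [129.5  72.    0. ]
wrist 0.75 org [ 0.4706 -0.2337] yaw 82.5 L 0.146 [175.5 143.  148. ]
wrist 0.75 org [ 0.561  -0.2549] yaw 89.6 L 0.147 [170. 115. 108.]
wrist 0.68 org [ 0.3902 -0.2639] yaw -96.2 L 0.143 [172. 127. 131.]
```

D is at (0.391, −0.264), yaw −96.5; the top, scene and wrist views agree, so its height is right. Descend and grip.

{"name": "jog_arm", "arguments": {"motion": [[[-0.0045,-0.002,-0.02],[0,0,0]],[[0,0,-0.025],[0,0,0]],[[0,0,-0.03],[0,0,0]],[[0,0,-0.03],[0,0,0]],[[0,0,-0.025],[0,0,0]],[[0,0,-0.02],[0,0,0]],[[0,0,-0.01],[0,0,0]],[[0,0,-0.003],[0,0,0]],[[0,0,0],[0,0,0]],[[0,0,0],[0,0,0]]]}}

```text
time_s: 4.6
ee_pos: [0.3913, -0.2653, 0.004]
orientation: [2.347, 2.085, 0.0]
contact_force: [1.2, -0.2, 1.0]
finger_gap: 0.0503
grip_force: 0.0
```

{"name": "jog_arm", "arguments": {"motion": [[[0,0,0],[0,0,0]],[[0,0,0],[0,0,0]],[[0,0,0],[0,0,0]],[[0,0,0],[0,0,0]],[[0,0,0],[0,0,0]],[[0,0,0],[0,0,0]],[[0,0,0.01],[0,0,0]],[[0,0,0.02],[0,0,0]]], "fingers": 0.0, "force": 40}}

```text
time_s: 5.27
ee_pos: [0.3891, -0.2636, 0.0319]
orientation: [-2.346, -2.082, 0.001]
contact_force: [0.2, -0.0, -1.8]
finger_gap: 0.0164
grip_force: 40.0
```

Gripped. Lift, turn and carry to the y=+72 notch.

{"name": "jog_arm", "arguments": {"motion": [[[0,0,0.035],[0,0,0]],[[0,0,0.035],[0,0,0]],[[0.008,0.025,0.03],[0,0,0.955]],[[0.008,0.025,0.03],[0,0,0.955]],[[0.008,0.025,0.03],[0,0,0.955]],[[0.008,0.025,0.03],[0,0,0.955]],[[0.008,0.025,0.03],[0,0,0.955]],[[0.008,0.025,0],[0,0,0.955]],[[0.008,0.025,0],[0,0,0.955]],[[0.008,0.025,0],[0,0,0.955]],[[0.008,0.025,0],[0,0,0.955]],[[0.008,0.025,0],[0,0,0.955]]]}}

```text
time_s: 6.27
ee_pos: [0.4701, -0.0134, 0.2534]
orientation: [-1.298, -2.861, 0.0]
contact_force: [1.0, -0.9, -1.4]
finger_gap: 0.0164
grip_force: 40.0
```

{"name": "jog_arm", "arguments": {"motion": [[[0.008,0.028,0],[0,0,0.955]],[[0.008,0.028,0],[0,0,0.955]],[[0.008,0.028,0],[0,0,0.955]],[[0.008,0.028,0],[0,0,0.955]],[[0.008,0.028,0],[0,0,0.955]],[[0.008,0.028,0],[0,0,0.955]],[[0.008,0.028,0],[0,0,0.955]],[[0.008,0.028,0],[0,0,0.955]],[[0.008,0.028,0],[0,0,0.955]],[[0.008,0.028,0],[0,0,0.955]],[[0,0,0],[0,0,0]],[[0,0,0],[0,0,0]]]}}

```text
time_s: 7.27
ee_pos: [0.5498, 0.2663, 0.2525]
orientation: [-0.033, -3.14, 0.001]
contact_force: [-0.7, -0.2, -2.3]
finger_gap: 0.0162
grip_force: 40.0
```

```bash
cat >> h.py <<'E'
P=[.5365,.2002,-.0212]
def held(name='w2.png'):
    st=ctrl.state(); print('t',round(st['time_s'],2),'tcp',st['ee_pos'].round(4),'psi',psi(st).round(1),'gap',round(st['finger_gap'],4))
    f=ctrl.grab_frame('wrist'); save(cv2.resize(f,None,fx=1.4,fy=1.4),name)
    c=cam('wrist',st); z=st['ee_pos'][2]+.006
    for r in ctrl.masks_of('mandrel0','wrist'):
        o,y,L,col,b=an(r['mask'],f,c,z); print(round(r['confidence'],2),np.round(r['rect']),'org-tcp',(o-st['ee_pos'][:2]).round(4),'yaw',y.round(1),'L',L.round(3),col)
def todo(y,x=.013): print('delta to notch',(W(P,[[x,y,0]])[0,:2]-ctrl.state()['ee_pos'][:2]).round(4))
E
python3 - <<'E'
from h import *
held(); todo(.072)
E
```

```text
t 7.27 tcp [0.5498 0.2663 0.2525] psi 88.8 gap 0.0162
0.95 [274. 220.  66. 261.] org-tcp [-0.0065  0.0006] yaw -0.8 L 0.13 [166. 113.  64.]
delta to notch [0.0011 0.0073]
```

View pics/w2.png

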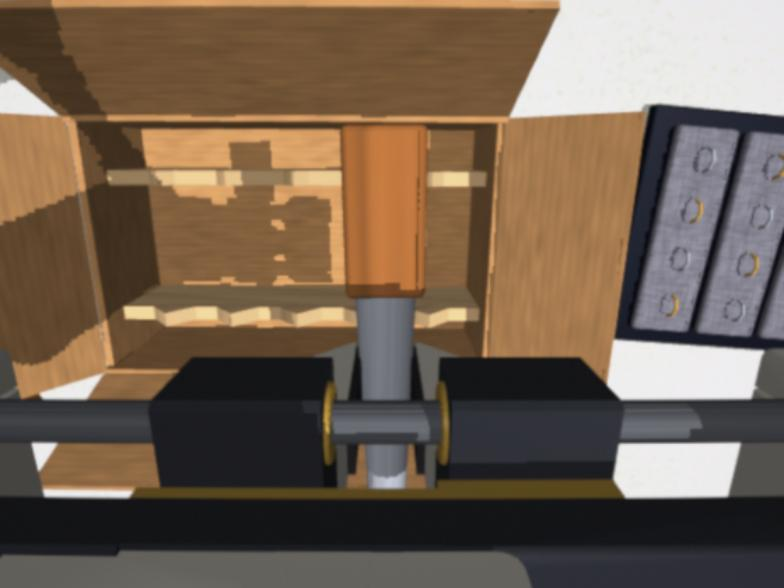

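The mandrel is held level over notch +72, handle on the robot's side (385,210), and its tip is hidden. Lower it and release.

{"name": "jog_arm", "arguments": {"motion": [[[0.0025,0.0067,-0.01],[0,0,0]],[[0,0,-0.025],[0,0,0]],[[0,0,-0.03],[0,0,0]],[[0,0,-0.03],[0,0,0]],[[0,0,-0.03],[0,0,0]],[[0,0,-0.025],[0,0,0]],[[0,0,-0.015],[0,0,0]],[[0,0,-0.01],[0,0,0]],[[0,0,-0.005],[0,0,0]],[[0,0,0],[0,0,0]],[[0,0,0],[0,0,0]]]}}

```text
time_s: 8.28
ee_pos: [0.5536, 0.2718, 0.0738]
orientation: [0.037, 3.14, 0.001]
contact_force: [0.0, -0.3, -1.9]
finger_gap: 0.0167
grip_force: 40.0
```

{"name": "jog_arm", "arguments": {"motion": [[[0,0,-0.0015],[0,0,0]],[[0,0,-0.0015],[0,0,0]],[[0,0,0],[0,0,0]]]}}

```text
time_s: 8.53
ee_pos: [0.5532, 0.272, 0.0705]
orientation: [0.036, 3.14, 0.001]
contact_force: [-0.7, 0.3, -3.0]
finger_gap: 0.0163
grip_force: 40.0
```

{"name": "jog_arm", "arguments": {"motion": [[[0,0,0],[0,0,0]],[[0,0,0],[0,0,0]],[[0,0,0],[0,0,0]],[[0,0,0],[0,0,0]],[[0,0,0.01],[0,0,0]],[[0,0,0.03],[0,0,0]],[[0,0,0.04],[0,0,0]],[[0,0,0.04],[0,0,0]],[[0,0,0.04],[0,0,0]],[[0,0,0.04],[0,0,0]],[[0,0,0],[0,0,0]],[[0,0,0],[0,0,0]]], "fingers": 0.03}}

```text
time_s: 9.53
ee_pos: [0.554, 0.2722, 0.2739]
orientation: [0.036, 3.135, 0.004]
contact_force: [-0.3, -0.0, -1.1]
finger_gap: 0.03
grip_force: 0.0
```

```bash
cat >> h.py <<'E'
def incarton(n='wrist',z=.074):
    st=ctrl.state(); c=cam(n,st); f=ctrl.grab_frame(n)
    for r in ctrl.masks_of('mandrel0',n):
        o,y,L,col,b=an(r['mask'],f,c,z); q=o-P[:2]; cc,s=np.cos(P[2]),np.sin(P[2])
        if abs(q[0])<.1 and abs(q[1])<.15: print(n,round(r['confidence'],2),'carton xy',(cc*q[0]+s*q[1]).round(4),(-s*q[0]+cc*q[1]).round(4),'yaw',(y-np.degrees(P[2])).round(1),'L',L.round(3),col)
E
python3 - <<'E'
from h import *
incarton(); incarton('top'); look(('top',))
E
```

```text
wrist 0.65 carton xy 0.0143 0.073 yaw 0.9 L 0.143 [186. 126. 107.]
top 0.53 carton xy 0.0109 0.0718 yaw 1.5 L 0.135 [128.  96.  62.]
t 9.73 tcp [0.5523 0.2716 0.2683] psi 88.7 gap 0.0299
top 0.86 org [ 0.6444 -0.2592] yaw -86.6 L 0.14 [130.5  98.5  96. ]
top 0.64 org [ 0.4722 -0.235 ] yaw 82.2 L 0.138 [135. 113. 112.]
```

Placed: carton (14, 73) from the wrist, (11, 72) from the top. Next is A at (0.644, −0.259).

{"name": "jog_arm", "arguments": {"motion": [[[0.0046,-0.0265,0],[0,0,-0.855]],[[0.0046,-0.0265,0],[0,0,-0.855]],[[0.0046,-0.0265,0],[0,0,-0.855]],[[0.0046,-0.0265,0],[0,0,-0.855]],[[0.0046,-0.0265,0],[0,0,-0.855]],[[0.0046,-0.0265,0],[0,0,-0.855]],[[0.0046,-0.0265,0],[0,0,-0.855]],[[0.0046,-0.0265,0],[0,0,-0.855]],[[0.0046,-0.0265,0],[0,0,-0.855]],[[0.0046,-0.0265,0],[0,0,-0.855]],[[0.0046,-0.0265,0],[0,0,-0.855]],[[0.0046,-0.0265,0],[0,0,-0.855]]], "fingers": 0.05}}

```text
time_s: 10.83
ee_pos: [0.608, -0.0474, 0.2689]
orientation: [-1.397, -2.812, 0.001]
contact_force: [0.1, 0.5, -0.3]
finger_gap: 0.05
grip_force: 0.0
```

{"name": "jog_arm", "arguments": {"motion": [[[0.0046,-0.0265,0],[0,0,-0.855]],[[0.0046,-0.0265,0],[0,0,-0.855]],[[0.0046,-0.0265,0],[0,0,-0.855]],[[0.0046,-0.0265,-0.01],[0,0,-0.855]],[[0.0046,-0.0265,-0.025],[0,0,-0.855]],[[0.0046,-0.0265,-0.025],[0,0,-0.855]],[[0.0046,-0.0265,-0.025],[0,0,-0.855]],[[0.0046,-0.0265,-0.025],[0,0,-0.855]],[[0,0,0],[0,0,0]],[[0,0,0],[0,0,0]],[[0,0,0],[0,0,0]]]}}

```text
time_s: 11.75
ee_pos: [0.645, -0.2578, 0.1597]
orientation: [-2.157, -2.283, -0.0]
contact_force: [-0.0, -0.4, 0.7]
finger_gap: 0.0502
grip_force: 0.0
```

```bash
python3 - <<'E'
from h import *
look()
E
```

```text
t 11.75 tcp [ 0.645  -0.2578  0.1597] psi 3.2 gap 0.0502
wrist 0.88 org [ 0.5605 -0.2493] yaw 85.9 L 0.137 [164. 137. 143.]
wrist 0.75 org [ 0.3953 -0.4448] yaw -92.7 L 0.035 [37. 15. 52.]
wrist 0.59 org [ 0.6415 -0.26  ] yaw -86.3 L 0.141 [163. 119. 123.]
wrist 0.59 org [ 0.469 -0.236] yaw 78.9 L 0.148 [159. 108.  87.]
```

{"name": "jog_arm", "arguments": {"motion": [[[-0.002,-0.002,-0.02],[0,0,0]],[[0,0,-0.025],[0,0,0]],[[0,0,-0.03],[0,0,0]],[[0,0,-0.03],[0,0,0]],[[0,0,-0.025],[0,0,0]],[[0,0,-0.015],[0,0,0]],[[0,0,-0.008],[0,0,0]],[[0,0,-0.003],[0,0,0]],[[0,0,0],[0,0,0]],[[0,0,0],[0,0,0]]]}}

```text
time_s: 12.78
ee_pos: [0.6439, -0.2604, 0.0056]
orientation: [2.156, 2.281, 0.001]
contact_force: [-0.4, -0.7, 0.7]
finger_gap: 0.0501
grip_force: 0.0
```

{"name": "jog_arm", "arguments": {"motion": [[[0,0,0],[0,0,0]],[[0,0,0],[0,0,0]],[[0,0,0],[0,0,0]],[[0,0,0],[0,0,0]],[[0,0,0],[0,0,0]],[[0,0,0],[0,0,0]],[[0,0,0.01],[0,0,0]],[[0,0,0.02],[0,0,0]]], "fingers": 0.0, "force": 40}}

```text
time_s: 13.45
ee_pos: [0.6411, -0.2592, 0.0315]
orientation: [-2.154, -2.278, 0.002]
contact_force: [-0.4, 0.8, -1.9]
finger_gap: 0.0169
grip_force: 39.9
```

{"name": "jog_arm", "arguments": {"motion": [[[0,0,0.035],[0,0,0]],[[0,0,0.035],[0,0,0]],[[-0.0046,0.0242,0.03],[0,0,0.855]],[[-0.0046,0.0242,0.03],[0,0,0.855]],[[-0.0046,0.0242,0.03],[0,0,0.855]],[[-0.0046,0.0242,0.03],[0,0,0.855]],[[-0.0046,0.0242,0.03],[0,0,0.855]],[[-0.0046,0.0242,0],[0,0,0.855]],[[-0.0046,0.0242,0],[0,0,0.855]],[[-0.0046,0.0242,0],[0,0,0.855]],[[-0.0046,0.0242,0],[0,0,0.855]],[[-0.0046,0.0242,0],[0,0,0.855]]]}}

```text
time_s: 14.45
ee_pos: [0.5963, -0.017, 0.2545]
orientation: [1.173, 2.914, 0.0]
contact_force: [0.1, -0.3, -1.6]
finger_gap: 0.0166
grip_force: 39.9
```

{"name": "jog_arm", "arguments": {"motion": [[[-0.0046,0.0242,0],[0,0,0.855]],[[-0.0046,0.0242,0],[0,0,0.855]],[[-0.0046,0.0242,0],[0,0,0.855]],[[-0.0046,0.0242,0],[0,0,0.855]],[[-0.0046,0.0242,0],[0,0,0.855]],[[-0.0046,0.0242,0],[0,0,0.855]],[[-0.0046,0.0242,0],[0,0,0.855]],[[-0.0046,0.0242,0],[0,0,0.855]],[[-0.0046,0.0242,0],[0,0,0.855]],[[-0.0046,0.0242,0],[0,0,0.855]],[[0,0,0],[0,0,0]],[[0,0,0],[0,0,0]]]}}

```text
time_s: 15.45
ee_pos: [0.5504, 0.2249, 0.2543]
orientation: [0.033, 3.141, -0.0]
contact_force: [0.5, -0.3, -1.4]
finger_gap: 0.0163
grip_force: 39.9
```

```bash
python3 - <<'E'
from h import *
held(); todo(.024)
E
```

```text
t 15.45 tcp [0.5504 0.2249 0.2543] psi 88.8 gap 0.0163
0.7 [276. 220.  64. 260.] org-tcp [-0.0064  0.0006] yaw -0.7 L 0.13 [169. 116.  64.]
0.64 [324. 175.  31. 138.] org-tcp [-0.0327  0.0228] yaw -0.7 L 0.064 [187. 126.  83.]
delta to notch [-0.001   0.0006]
```

{"name": "jog_arm", "arguments": {"motion": [[[0.0005,0,-0.01],[0,0,0]],[[0,0,-0.025],[0,0,0]],[[0,0,-0.03],[0,0,0]],[[0,0,-0.03],[0,0,0]],[[0,0,-0.03],[0,0,0]],[[0,0,-0.025],[0,0,0]],[[0,0,-0.015],[0,0,0]],[[0,0,-0.01],[0,0,0]],[[0,0,-0.005],[0,0,0]],[[0,0,-0.003],[0,0,0]],[[0,0,0],[0,0,0]],[[0,0,0],[0,0,0]]]}}

```text
time_s: 16.55
ee_pos: [0.5522, 0.2239, 0.0719]
orientation: [0.036, 3.14, 0.001]
contact_force: [-0.6, 0.7, -1.4]
finger_gap: 0.0165
grip_force: 39.9
```

{"name": "jog_arm", "arguments": {"motion": [[[0,0,0],[0,0,0]],[[0,0,0],[0,0,0]],[[0,0,0],[0,0,0]],[[0,0,0],[0,0,0]],[[0,0,0.01],[0,0,0]],[[0,0,0.03],[0,0,0]],[[0,0,0.04],[0,0,0]],[[0,0,0.04],[0,0,0]],[[0,0,0.04],[0,0,0]],[[0,0,0.04],[0,0,0]],[[0,0,0],[0,0,0]],[[0,0,0],[0,0,0]]], "fingers": 0.03}}

```text
time_s: 17.55
ee_pos: [0.5525, 0.2242, 0.2748]
orientation: [0.035, 3.135, 0.003]
contact_force: [0.0, -0.6, -0.0]
finger_gap: 0.03
grip_force: 0.0
```

```bash
python3 - <<'E'
from h import *
incarton(); incarton('top'); look(('top',))
E
```

```text
wrist 0.84 carton xy 0.0144 0.025 yaw 1.1 L 0.142 [186.  126.  104.5]
wrist 0.64 carton xy 0.0145 0.0733 yaw 0.5 L 0.142 [187. 127.  97.]
top 0.71 carton xy 0.0132 0.0234 yaw 0.8 L 0.138 [128.  96.  62.]
top 0.55 carton xy -0.0592 0.0619 yaw -174.7 L 0.041 [116.  79.  49.]
t 17.75 tcp [0.5507 0.2236 0.2694] psi 88.7 gap 0.0298
top 0.66 org [ 0.5631 -0.255 ] yaw 88.5 L 0.14 [136. 109. 104.]
top 0.55 org [ 0.4719 -0.2339] yaw 82.8 L 0.136 [135.  113.5 112. ]
```

{"name": "jog_arm", "arguments": {"motion": [[[0.0006,-0.024,0],[0,0,-0.902]],[[0.0006,-0.024,0],[0,0,-0.902]],[[0.0006,-0.024,0],[0,0,-0.902]],[[0.0006,-0.024,0],[0,0,-0.902]],[[0.0006,-0.024,0],[0,0,-0.902]],[[0.0006,-0.024,0],[0,0,-0.902]],[[0.0006,-0.024,0],[0,0,-0.902]],[[0.0006,-0.024,0],[0,0,-0.902]],[[0.0006,-0.024,0],[0,0,-0.902]],[[0.0006,-0.024,0],[0,0,-0.902]],[[0.0006,-0.024,0],[0,0,-0.902]],[[0.0006,-0.024,0],[0,0,-0.902]]], "fingers": 0.05}}

```text
time_s: 18.85
ee_pos: [0.5583, -0.0653, 0.27]
orientation: [-1.466, -2.777, 0.001]
contact_force: [0.0, -0.0, -0.0]
finger_gap: 0.0497
grip_force: 0.0
```

{"name": "jog_arm", "arguments": {"motion": [[[0.0006,-0.024,0],[0,0,-0.902]],[[0.0006,-0.024,0],[0,0,-0.902]],[[0.0006,-0.024,0],[0,0,-0.902]],[[0.0006,-0.024,-0.01],[0,0,-0.902]],[[0.0006,-0.024,-0.025],[0,0,-0.902]],[[0.0006,-0.024,-0.025],[0,0,-0.902]],[[0.0006,-0.024,-0.025],[0,0,-0.902]],[[0.0006,-0.024,-0.025],[0,0,-0.902]],[[0,0,0],[0,0,0]],[[0,0,0],[0,0,0]],[[0,0,0],[0,0,0]]]}}

```text
time_s: 19.77
ee_pos: [0.5636, -0.2558, 0.161]
orientation: [-2.249, -2.193, -0.0]
contact_force: [-0.6, 0.2, 0.9]
finger_gap: 0.05
grip_force: 0.0
```

```bash
python3 - <<'E'
from h import *
look()
E
```

```text
t 19.77 tcp [ 0.5636 -0.2558  0.161 ] psi -1.4 gap 0.05
top 0.72 org [0.5707 0.2891] yaw -0.1 L 0.146 [137. 103.  85.]
top 0.68 org [0.5703 0.2388] yaw -1.8 L 0.146 [142. 104.  92.]
top 0.36 org [0.4534 0.3354] yaw 89.7 L 0.153 [93. 72. 50.]
wrist 0.93 org [ 0.4697 -0.2319] yaw 80.2 L 0.141 [159. 112. 118.]
wrist 0.66 org [ 0.5601 -0.2554] yaw 87.4 L 0.148 [156. 135. 140.]
wrist 0.53 org [ 0.3134 -0.4196] yaw 6.6 L 0.019 [74.5 35.  97.5]
```

{"name": "jog_arm", "arguments": {"motion": [[[-0.0025,0.0005,-0.02],[0,0,0]],[[0,0,-0.025],[0,0,0]],[[0,0,-0.03],[0,0,0]],[[0,0,-0.03],[0,0,0]],[[0,0,-0.025],[0,0,0]],[[0,0,-0.016],[0,0,0]],[[0,0,-0.008],[0,0,0]],[[0,0,-0.003],[0,0,0]],[[0,0,0],[0,0,0]],[[0,0,0],[0,0,0]]]}}

```text
time_s: 20.8
ee_pos: [0.5619, -0.2559, 0.0054]
orientation: [2.248, 2.191, 0.001]
contact_force: [-0.2, 0.1, -0.2]
finger_gap: 0.0501
grip_force: 0.0
```

{"name": "jog_arm", "arguments": {"motion": [[[0,0,0],[0,0,0]],[[0,0,0],[0,0,0]],[[0,0,0],[0,0,0]],[[0,0,0],[0,0,0]],[[0,0,0],[0,0,0]],[[0,0,0],[0,0,0]],[[0,0,0.01],[0,0,0]],[[0,0,0.02],[0,0,0]]], "fingers": 0.0, "force": 40}}

```text
time_s: 21.47
ee_pos: [0.5591, -0.2546, 0.0319]
orientation: [-2.246, -2.188, 0.002]
contact_force: [-0.3, 0.1, -2.2]
finger_gap: 0.0172
grip_force: 39.9
```

{"name": "jog_arm", "arguments": {"motion": [[[0,0,0.035],[0,0,0]],[[0,0,0.035],[0,0,0]],[[-0.0005,0.0215,0.03],[0,0,-0.898]],[[-0.0005,0.0215,0.03],[0,0,-0.898]],[[-0.0005,0.0215,0.03],[0,0,-0.898]],[[-0.0005,0.0215,0.03],[0,0,-0.898]],[[-0.0005,0.0215,0.03],[0,0,-0.898]],[[-0.0005,0.0215,0],[0,0,-0.898]],[[-0.0005,0.0215,0],[0,0,-0.898]],[[-0.0005,0.0215,0],[0,0,-0.898]],[[-0.0005,0.0215,0],[0,0,-0.898]],[[-0.0005,0.0215,0],[0,0,-0.898]]]}}

```text
time_s: 22.47
ee_pos: [0.5553, -0.0395, 0.2543]
orientation: [-2.919, -1.161, 0.001]
contact_force: [1.6, -0.1, -1.9]
finger_gap: 0.017
grip_force: 39.9
```

{"name": "jog_arm", "arguments": {"motion": [[[-0.0005,0.0215,0],[0,0,-0.898]],[[-0.0005,0.0215,0],[0,0,-0.898]],[[-0.0005,0.0215,0],[0,0,-0.898]],[[-0.0005,0.0215,0],[0,0,-0.898]],[[-0.0005,0.0215,0],[0,0,-0.898]],[[-0.0005,0.0215,0],[0,0,-0.898]],[[-0.0005,0.0215,0],[0,0,-0.898]],[[-0.0005,0.0215,0],[0,0,-0.898]],[[-0.0005,0.0215,0],[0,0,-0.898]],[[-0.0005,0.0215,0],[0,0,-0.898]],[[0,0,0],[0,0,0]],[[0,0,0],[0,0,0]]]}}

```text
time_s: 23.47
ee_pos: [0.5504, 0.1751, 0.254]
orientation: [3.141, -0.031, -0.001]
contact_force: [-0.1, 0.5, -2.1]
finger_gap: 0.0163
grip_force: 39.9
```

```bash
python3 - <<'E'
from h import *
held(); todo(-.024)
E
```

```text
t 23.47 tcp [0.5504 0.1751 0.254 ] psi -91.1 gap 0.0163
0.74 [182. 195.  34. 121.] org-tcp [0.0505 0.0437] yaw -0.5 L 0.058 [179. 135. 142.]
0.66 [231. 193.  29. 123.] org-tcp [0.0505 0.0218] yaw -0.7 L 0.059 [183. 150. 156.]
0.55 [273. 244.  50. 205.] org-tcp [ 0.0204 -0.0003] yaw -1.9 L 0.108 [119. 121. 129.]
delta to notch [-0.0018  0.0021]
```

{"name": "jog_arm", "arguments": {"motion": [[[-0.004,0.002,-0.01],[0,0,0]],[[0,0,-0.025],[0,0,0]],[[0,0,-0.03],[0,0,0]],[[0,0,-0.03],[0,0,0]],[[0,0,-0.03],[0,0,0]],[[0,0,-0.025],[0,0,0]],[[0,0,-0.015],[0,0,0]],[[0,0,-0.01],[0,0,0]],[[0,0,-0.005],[0,0,0]],[[0,0,-0.003],[0,0,0]],[[0,0,0],[0,0,0]],[[0,0,0],[0,0,0]]]}}

```text
time_s: 24.57
ee_pos: [0.5477, 0.1763, 0.072]
orientation: [-3.141, 0.036, -0.003]
contact_force: [-0.2, 0.6, -2.6]
finger_gap: 0.017
grip_force: 39.9
```

{"name": "jog_arm", "arguments": {"motion": [[[0,0,0],[0,0,0]],[[0,0,0],[0,0,0]],[[0,0,0],[0,0,0]],[[0,0,0],[0,0,0]],[[0,0,0.01],[0,0,0]],[[0,0,0.03],[0,0,0]],[[0,0,0.04],[0,0,0]],[[0,0,0.04],[0,0,0]],[[0,0,0.04],[0,0,0]],[[0,0,0.04],[0,0,0]],[[0,0,0],[0,0,0]],[[0,0,0],[0,0,0]]], "fingers": 0.03}}

```text
time_s: 25.57
ee_pos: [0.548, 0.1766, 0.2747]
orientation: [-3.14, 0.035, -0.011]
contact_force: [-0.6, -0.8, -0.3]
finger_gap: 0.0298
grip_force: 0.0
```

```bash
python3 - <<'E'
from h import *
incarton(); incarton('top'); look(('top',))
E
```

```text
wrist 0.87 carton xy 0.0178 0.0251 yaw 0.8 L 0.131 [183. 149. 158.]
wrist 0.82 carton xy 0.0124 -0.0236 yaw -1.7 L 0.146 [183. 135. 125.]
wrist 0.78 carton xy 0.0146 0.0731 yaw 0.8 L 0.14 [179. 126. 115.]
top 0.64 carton xy 0.0105 -0.0243 yaw -1.4 L 0.132 [131.  96.  65.]
t 25.77 tcp [0.5462 0.1762 0.2695] psi -91.3 gap 0.0302
top 0.83 org [0.5631 0.1874] yaw -3.0 L 0.139 [131.  96.  67.]
top 0.75 org [0.5751 0.1246] yaw -166.8 L 0.318 [98. 77. 53.]
top 0.51 org [ 0.4721 -0.2337] yaw 82.9 L 0.142 [135.  113.5 112. ]
```

{"name": "jog_arm", "arguments": {"motion": [[[-0.0037,-0.0205,0],[0,0,0.84]],[[-0.0037,-0.0205,0],[0,0,0.84]],[[-0.0037,-0.0205,0],[0,0,0.84]],[[-0.0037,-0.0205,0],[0,0,0.84]],[[-0.0037,-0.0205,0],[0,0,0.84]],[[-0.0037,-0.0205,0],[0,0,0.84]],[[-0.0037,-0.0205,0],[0,0,0.84]],[[-0.0037,-0.0205,0],[0,0,0.84]],[[-0.0037,-0.0205,0],[0,0,0.84]],[[-0.0037,-0.0205,0],[0,0,0.84]],[[-0.0037,-0.0205,0],[0,0,0.84]],[[-0.0037,-0.0205,0],[0,0,0.84]]], "fingers": 0.05}}

```text
time_s: 26.87
ee_pos: [0.502, -0.0705, 0.2701]
orientation: [-2.854, -1.31, 0.002]
contact_force: [-0.3, -0.5, 0.4]
finger_gap: 0.0503
grip_force: 0.0
```

{"name": "jog_arm", "arguments": {"motion": [[[-0.0037,-0.0205,0],[0,0,0.84]],[[-0.0037,-0.0205,0],[0,0,0.84]],[[-0.0037,-0.0205,0],[0,0,0.84]],[[-0.0037,-0.0205,-0.01],[0,0,0.84]],[[-0.0037,-0.0205,-0.025],[0,0,0.84]],[[-0.0037,-0.0205,-0.025],[0,0,0.84]],[[-0.0037,-0.0205,-0.025],[0,0,0.84]],[[-0.0037,-0.0205,-0.025],[0,0,0.84]],[[0,0,0],[0,0,0]],[[0,0,0],[0,0,0]],[[0,0,0],[0,0,0]]]}}

```text
time_s: 27.78
ee_pos: [0.4733, -0.2334, 0.1612]
orientation: [-2.36, -2.073, -0.001]
contact_force: [-0.1, 0.4, 1.6]
finger_gap: 0.0501
grip_force: 0.0
```

```bash
python3 - <<'E'
from h import *
look()
E
```

```text
t 27.78 tcp [ 0.4733 -0.2334  0.1612] psi -7.4 gap 0.0501
top 0.82 org [0.5674 0.2894] yaw 0.6 L 0.146 [134. 103.  77.]
top 0.78 org [0.567  0.2384] yaw 0.1 L 0.146 [140.  103.   82.5]
top 0.68 org [0.5779 0.1873] yaw -3.6 L 0.124 [143.  118.5 116. ]
top 0.65 org [0.692 0.247] yaw 87.7 L 0.329 [109.  85.  59.]
wrist 0.74 org [ 0.2119 -0.2715] yaw 63.5 L 0.023 [78. 35.  0.]
wrist 0.61 org [ 0.4696 -0.2355] yaw 81.5 L 0.147 [153. 132. 138.]
```

{"name": "jog_arm", "arguments": {"motion": [[[-0.0025,-0.001,-0.02],[0,0,0]],[[0,0,-0.025],[0,0,0]],[[0,0,-0.03],[0,0,0]],[[0,0,-0.03],[0,0,0]],[[0,0,-0.025],[0,0,0]],[[0,0,-0.016],[0,0,0]],[[0,0,-0.008],[0,0,0]],[[0,0,-0.003],[0,0,0]],[[0,0,0],[0,0,0]],[[0,0,0],[0,0,0]]]}}

```text
time_s: 28.82
ee_pos: [0.4713, -0.235, 0.0051]
orientation: [2.356, 2.074, 0.001]
contact_force: [-0.3, -0.3, 0.3]
finger_gap: 0.0501
grip_force: 0.0
```

{"name": "jog_arm", "arguments": {"motion": [[[0,0,0],[0,0,0]],[[0,0,0],[0,0,0]],[[0,0,0],[0,0,0]],[[0,0,0],[0,0,0]],[[0,0,0],[0,0,0]],[[0,0,0],[0,0,0]],[[0,0,0.01],[0,0,0]],[[0,0,0.02],[0,0,0]]], "fingers": 0.0, "force": 40}}

```text
time_s: 29.48
ee_pos: [0.4689, -0.2336, 0.0326]
orientation: [-2.355, -2.072, 0.002]
contact_force: [0.3, 0.7, -2.4]
finger_gap: 0.0166
grip_force: 39.9
```

{"name": "jog_arm", "arguments": {"motion": [[[0,0,0.035],[0,0,0]],[[0,0,0.035],[0,0,0]],[[0.004,0.018,0.03],[0,0,-0.839]],[[0.004,0.018,0.03],[0,0,-0.839]],[[0.004,0.018,0.03],[0,0,-0.839]],[[0.004,0.018,0.03],[0,0,-0.839]],[[0.004,0.018,0.03],[0,0,-0.839]],[[0.004,0.018,0],[0,0,-0.839]],[[0.004,0.018,0],[0,0,-0.839]],[[0.004,0.018,0],[0,0,-0.839]],[[0.004,0.018,0],[0,0,-0.839]],[[0.004,0.018,0],[0,0,-0.839]]]}}

```text
time_s: 30.48
ee_pos: [0.51, -0.0536, 0.2544]
orientation: [-2.947, -1.088, 0.001]
contact_force: [0.2, 0.0, -2.4]
finger_gap: 0.0167
grip_force: 39.9
```

{"name": "jog_arm", "arguments": {"motion": [[[0.004,0.018,0],[0,0,-0.839]],[[0.004,0.018,0],[0,0,-0.839]],[[0.004,0.018,0],[0,0,-0.839]],[[0.004,0.018,0],[0,0,-0.839]],[[0.004,0.018,0],[0,0,-0.839]],[[0.004,0.018,0],[0,0,-0.839]],[[0.004,0.018,0],[0,0,-0.839]],[[0.004,0.018,0],[0,0,-0.839]],[[0.004,0.018,0],[0,0,-0.839]],[[0.004,0.018,0],[0,0,-0.839]],[[0,0,0],[0,0,0]],[[0,0,0],[0,0,0]]]}}

```text
time_s: 31.48
ee_pos: [0.55, 0.126, 0.2539]
orientation: [3.141, -0.029, -0.001]
contact_force: [-0.2, -0.6, -1.9]
finger_gap: 0.0171
grip_force: 39.9
```

```bash
python3 - <<'E'
from h import *
held(); todo(-.072)
E
```

```text
t 31.48 tcp [0.55   0.126  0.2539] psi -91.0 gap 0.0171
0.93 [276. 249.  50. 204.] org-tcp [ 0.0196 -0.0001] yaw -1.6 L 0.106 [118. 121. 129.]
0.88 [227. 193.  23. 124.] org-tcp [0.0503 0.0219] yaw -3.7 L 0.059 [183. 149. 156.]
0.75 [183. 195.  31. 123.] org-tcp [0.0507 0.0443] yaw -0.3 L 0.058 [181. 132. 139.]
0.73 [134. 198.  37. 134.] org-tcp [0.0487 0.066 ] yaw -1.3 L 0.063 [175. 124. 119.]
delta to notch [-0.0021  0.0032]
```

{"name": "jog_arm", "arguments": {"motion": [[[-0.004,0.0025,-0.01],[0,0,0]],[[0,0,-0.025],[0,0,0]],[[0,0,-0.03],[0,0,0]],[[0,0,-0.03],[0,0,0]],[[0,0,-0.03],[0,0,0]],[[0,0,-0.025],[0,0,0]],[[0,0,-0.015],[0,0,0]],[[0,0,-0.01],[0,0,0]],[[0,0,-0.005],[0,0,0]],[[0,0,-0.003],[0,0,0]],[[0,0,0],[0,0,0]],[[0,0,0],[0,0,0]]]}}

```text
time_s: 32.58
ee_pos: [0.5472, 0.1278, 0.0719]
orientation: [-3.141, 0.033, -0.003]
contact_force: [0.6, -0.5, -2.2]
finger_gap: 0.0165
grip_force: 39.9
```

{"name": "jog_arm", "arguments": {"motion": [[[0,0,0],[0,0,0]],[[0,0,0],[0,0,0]],[[0,0,0],[0,0,0]],[[0,0,0],[0,0,0]],[[0,0,0.01],[0,0,0]],[[0,0,0.03],[0,0,0]],[[0,0,0.04],[0,0,0]],[[0,0,0.04],[0,0,0]],[[0,0,0.04],[0,0,0]],[[0,0,0.04],[0,0,0]],[[0,0,0],[0,0,0]],[[0,0,0],[0,0,0]]], "fingers": 0.03}}

```text
time_s: 33.58
ee_pos: [0.5475, 0.128, 0.2746]
orientation: [-3.141, 0.033, -0.011]
contact_force: [-0.8, 0.0, -0.3]
finger_gap: 0.03
grip_force: 0.0
```

```bash
python3 - <<'E'
from h import *
incarton(); incarton('top'); held('w3.png')
f=ctrl.grab_frame('scene'); g=ctrl.grab_frame('top')
save(np.hstack([f[180:400,240:520],cv2.resize(g[120:230,95:235],(280,220),interpolation=cv2.INTER_CUBIC)]),'st1.png')
for n in ['left','right','near','far']:
    for cn in('scene','top'):
        for r in ctrl.masks_of('flap_'+n,cn)[:4]: print(n,cn,round(r['confidence'],2),np.round(r['rect']))
E
```

```text
wrist 0.73 carton xy 0.0145 0.0252 yaw 0.9 L 0.139 [182. 125. 119.]
wrist 0.73 carton xy 0.0113 -0.0718 yaw -1.5 L 0.145 [184. 138. 142.]
wrist 0.63 carton xy 0.0146 0.0735 yaw 0.6 L 0.139 [174. 123. 106.]
wrist 0.58 carton xy 0.0181 -0.0236 yaw -2.1 L 0.132 [182. 151. 160.]
top 0.51 carton xy 0.008 -0.0738 yaw -0.4 L 0.126 [128.  96.  80.]
t 33.78 tcp [0.5457 0.1278 0.2695] psi -91.2 gap 0.0302
0.91 [143. 191.  35. 127.] org-tcp [0.0523 0.0621] yaw -0.5 L 0.061 [175. 123. 105.]
0.8 [276. 192.  24. 132.] org-tcp [ 0.0498 -0.001 ] yaw -2.9 L 0.063 [184. 132. 134.]
0.64 [228. 188.  27. 123.] org-tcp [0.0528 0.0199] yaw -3.7 L 0.058 [182. 145. 152.]
left scene 0.79 [462. 337.  88.  79.]
left top 0.93 [119. 177.  28.  66.]
left top 0.46 [239. 180.  18.  63.]
right scene 0.71 [296. 236.  76.  72.]
right scene 0.64 [465. 337.  88.  77.]
right top 0.56 [238. 179.  22.  61.]
near scene 0.65 [246. 267.  32.  36.]
near scene 0.56 [409. 251. 147. 101.]
near top 0.66 [177. 216. 106.  10.]
near top 0.61 [119. 177.  25.  60.]
far scene 0.83 [341. 314. 154. 110.]
far top 0.62 [180. 144.  77.  18.]
```

View pics/st1.png

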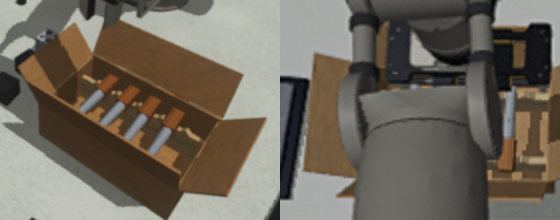

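All four mandrels lie in the cradle, with handles on the near rail in the scene half at (105,85)–(170,120). I'll compute the flap angles now.

```bash
python3 - <<'E'
from h import *
cs,ct=cam('scene'),cam('top')
Ri=np.array([[np.cos(P[2]),np.sin(P[2]),0],[-np.sin(P[2]),np.cos(P[2]),0],[0,0,1]])
def pl(c,uv,ax,val):
    o,v=ray(c,uv); o=Ri@(o-[P[0],P[1],0]); v=Ri@v[0]; return o+v*((val-o[ax])/v[ax])
def s(u,v): return np.array([u,v])/2.9+[250,190]-.4
def t(u,v): return np.array([u,v])/4.5+[95,120]-.4
def rep(n,q,h,hz,ax,sg):
    out=(q[ax]*sg-h); up=q[2]-hz; print(n,q.round(3),'r',np.hypot(out,up).round(3),'theta',(np.pi/2+np.arctan2(out,up)).round(2))
rep('right0',pl(cs,s(25,162),0,.088),.14,.092,1,-1); rep('right0',pl(cs,s(188,38),0,-.088),.14,.092,1,-1)
rep('right now',pl(cs,[262,248],0,.088),.14,.092,1,-1); rep('right now',pl(cs,[308,205],0,-.088),.14,.092,1,-1)
rep('left0',pl(cs,s(743,313),0,-.088),.14,.092,1,1); rep('left0',pl(cs,s(631,540),0,.088),.14,.092,1,1)
rep('near0',pl(cs,s(280,13),1,-.14),.09,.097,0,-1); rep('near0',pl(cs,s(677,187),1,.14),.09,.097,0,-1)
rep('far0',pl(ct,t(157,52),1,.14),.09,.097,0,1); rep('far0',pl(ct,t(600,60),1,-.14),.09,.097,0,1)
E
```

```text
right0 [ 0.088 -0.187  0.157] r 0.081 theta 2.2
right0 [-0.088 -0.189  0.151] r 0.077 theta 2.26
right now [ 0.088 -0.178  0.156] r 0.075 theta 2.11
right now [-0.088 -0.205  0.137] r 0.079 theta 2.53
left0 [-0.088  0.201  0.142] r 0.079 theta 2.45
left0 [0.088 0.202 0.142] r 0.079 theta 2.46
near0 [-0.132 -0.14   0.171] r 0.085 theta 2.08
near0 [-0.139  0.14   0.165] r 0.084 theta 2.19
far0 [0.122 0.14  0.18 ] r 0.089 theta 1.94
far0 [ 0.115 -0.14   0.196] r 0.102 theta 1.82
```

Flap angles: right about 2.2, left 2.45, near 2.1, far 1.9, with radii matching 80 and 88 mm. First the right short flap: close the fingers, turn, and go outside it.

{"name": "jog_arm", "arguments": {"motion": [[[-0.0013,-0.008,0],[0,0,1]],[[-0.0013,-0.008,0],[0,0,1]],[[-0.0013,-0.008,0],[0,0,1]],[[-0.0013,-0.008,0],[0,0,1]],[[-0.0013,-0.008,0],[0,0,1]],[[-0.0013,-0.008,0],[0,0,1]],[[-0.0013,-0.008,0],[0,0,1]],[[-0.0013,-0.008,0],[0,0,1]],[[-0.0013,-0.008,0],[0,0,1]],[[-0.0013,-0.008,0],[0,0,1]],[[-0.0013,-0.008,0],[0,0,1]],[[-0.0013,-0.008,0],[0,0,1]]], "fingers": 0.0, "force": 20}}

```text
time_s: 35.38
ee_pos: [0.5308, 0.0315, 0.271]
orientation: [2.734, 1.548, 0.0]
contact_force: [-0.1, -0.3, -0.2]
finger_gap: 0.0008
grip_force: 0.0
```

{"name": "jog_arm", "arguments": {"motion": [[[-0.0013,-0.0085,0],[0,0,1]],[[-0.0013,-0.0085,0],[0,0,1]],[[-0.0013,-0.0085,0],[0,0,1]],[[-0.0013,-0.0085,0],[0,0,1]],[[-0.0013,-0.0085,0],[0,0,1]],[[-0.0013,-0.0085,0],[0,0,1]],[[0,0,-0.035],[0,0,0]],[[0,0,-0.035],[0,0,0]],[[0,0,-0.035],[0,0,0]],[[0,0,-0.035],[0,0,0]],[[0,0,0],[0,0,0]],[[0,0,0],[0,0,0]]]}}

```text
time_s: 36.38
ee_pos: [0.5224, -0.019, 0.1303]
orientation: [-2.243, -2.196, 0.003]
contact_force: [0.5, -0.8, 0.7]
finger_gap: 0.0006
grip_force: 0.0
```

{"name": "jog_arm", "arguments": {"motion": [[[0,0.015,0],[0,0,0]],[[0,0.015,0],[0,0,0]],[[0,0.015,0],[0,0,0]],[[0,0.015,0],[0,0,0]],[[0,0.015,0],[0,0,0]],[[0,0.015,0],[0,0,0]],[[0,0.014,0],[0,0,0]],[[0,0.014,0],[0,0,0]],[[0,0.012,0],[0,0,0]],[[0,0,0],[0,0,0]]]}}

```text
time_s: 37.22
ee_pos: [0.5244, 0.1128, 0.1334]
orientation: [2.241, 2.198, 0.006]
contact_force: [0.5, 0.5, 1.0]
finger_gap: 0.0005
grip_force: 0.2
```

```bash
python3 - <<'E'
from h import *
save(ctrl.grab_frame('scene')[130:400,200:540],'st2.png'); st=ctrl.state(); print(st['ee_pos'],st['contact_force'])
E
```

```text
[0.52413041 0.11180438 0.13287474] [0.71127427 0.28278013 1.32572025]
```

View pics/st2.png

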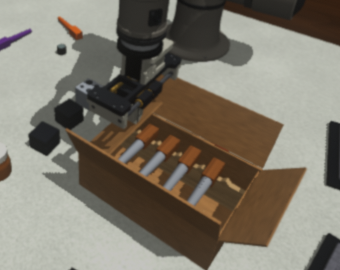

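The gripper is over the right end, with the flap tilting inward beneath it at (100,130). Press it flat.

{"name": "jog_arm", "arguments": {"motion": [[[0,0.005,-0.01],[0,0,0]],[[0,0.005,-0.01],[0,0,0]],[[0,0.003,-0.008],[0,0,0]],[[0,0,-0.005],[0,0,0]],[[0,0,-0.003],[0,0,0]],[[0,0,-0.002],[0,0,0]],[[0,0,0],[0,0,0]],[[0,0,0],[0,0,0]]]}}

```text
time_s: 37.93
ee_pos: [0.5224, 0.1239, 0.0939]
orientation: [-2.244, -2.197, 0.001]
contact_force: [-5.4, 0.3, 13.0]
finger_gap: 0.0005
grip_force: 6.8
```

Flat, with 13 N of contact. On to the left flap.

{"name": "jog_arm", "arguments": {"motion": [[[0,0,0.03],[0,0,0]],[[0,0,0.04],[0,0,0]],[[0,0,0.04],[0,0,0]],[[0,0,0.04],[0,0,0]],[[0,0.03,0.015],[0,0,0]],[[0.001,0.035,0],[0,0,0]],[[0.001,0.04,0],[0,0,0]],[[0.002,0.04,0],[0,0,0]],[[0.002,0.04,0],[0,0,0]],[[0.002,0.04,0],[0,0,0]],[[0.001,0.04,0],[0,0,0]],[[0,0.037,0],[0,0,0]]]}}

```text
time_s: 38.93
ee_pos: [0.5318, 0.4277, 0.257]
orientation: [-2.244, -2.198, 0.002]
contact_force: [1.1, -0.1, -0.3]
finger_gap: 0.0006
grip_force: 0.0
```

{"name": "jog_arm", "arguments": {"motion": [[[0,0,-0.035],[0,0,0]],[[0,0,-0.035],[0,0,0]],[[0,0,-0.035],[0,0,0]],[[0,0,-0.025],[0,0,0]],[[0,0,0],[0,0,0]],[[0,0,0],[0,0,0]]]}}

```text
time_s: 39.43
ee_pos: [0.5316, 0.4252, 0.1264]
orientation: [-2.244, -2.197, 0.006]
contact_force: [-0.3, -0.4, -0.2]
finger_gap: 0.0002
grip_force: 0.0
```

```bash
python3 - <<'E'
from h import *
st=ctrl.state(); print(st['ee_pos'],st['contact_force'],psi(st)); save(np.vstack([ctrl.grab_frame('scene')[130:420,200:540]]),'st3.png')
E
```

```text
[0.53156617 0.42521188 0.12642233] [-0.25556111 -0.39814426 -0.19127248] -1.219466308981248
```

View pics/st3.png

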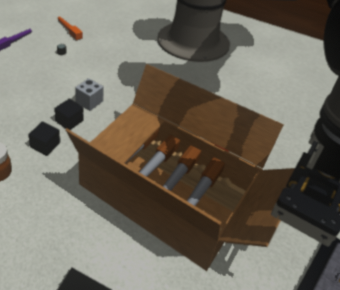

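The right flap is flat at (130,140). The gripper is outside the left flap at (310,200). Sweep inward.

{"name": "jog_arm", "arguments": {"motion": [[[0,-0.015,0],[0,0,0]],[[0,-0.015,0],[0,0,0]],[[0,-0.015,0],[0,0,0]],[[0,-0.015,0.002],[0,0,0]],[[0,-0.015,0.002],[0,0,0]],[[0,-0.015,0],[0,0,0]],[[0,-0.015,0],[0,0,0]],[[0,-0.015,0],[0,0,0]],[[0,-0.015,0],[0,0,0]],[[0,0,0],[0,0,0]]]}}

```text
time_s: 40.32
ee_pos: [0.5331, 0.2884, 0.1336]
orientation: [2.245, 2.195, 0.002]
contact_force: [0.1, -0.4, 0.8]
finger_gap: 0.0002
grip_force: 0.1
```

{"name": "jog_arm", "arguments": {"motion": [[[0,-0.005,-0.01],[0,0,0]],[[0,-0.005,-0.01],[0,0,0]],[[0,-0.003,-0.006],[0,0,0]],[[0,0,-0.005],[0,0,0]],[[0,0,-0.003],[0,0,0]],[[0,0,-0.001],[0,0,0]],[[0,0,0],[0,0,0]],[[0,0,0],[0,0,0]]]}}

```text
time_s: 40.98
ee_pos: [0.5321, 0.2782, 0.0971]
orientation: [2.244, 2.198, 0.0]
contact_force: [-0.2, -0.5, 0.7]
finger_gap: 0.0007
grip_force: 0.0
```

Continue down to contact, then lift.

{"name": "jog_arm", "arguments": {"motion": [[[0,0,-0.002],[0,0,0]],[[0,0,-0.002],[0,0,0]],[[0,0,0],[0,0,0]],[[0,0,0],[0,0,0]]]}}

```text
time_s: 41.32
ee_pos: [0.5324, 0.2782, 0.0941]
orientation: [2.244, 2.198, 0.003]
contact_force: [-2.7, -0.6, 7.0]
finger_gap: 0.0006
grip_force: 3.6
```

Both short flaps are flat. Now the near long flap.

{"name": "jog_arm", "arguments": {"motion": [[[0,0,0.03],[0,0,0]],[[0,0,0.04],[0,0,0]],[[0,0,0.04],[0,0,0]],[[0,0,0.04],[0,0,0]],[[0,0,0.02],[0,0,1]],[[-0.01,-0.005,0],[0,0,1]],[[-0.01,-0.005,0],[0,0,1]],[[-0.01,-0.005,0],[0,0,1]],[[-0.01,-0.005,0],[0,0,1]],[[-0.01,-0.005,0],[0,0,1]],[[-0.01,-0.005,0],[0,0,1]],[[-0.01,-0.005,0],[0,0,1]]]}}

```text
time_s: 42.32
ee_pos: [0.4615, 0.2427, 0.2629]
orientation: [1.351, 2.836, 0.0]
contact_force: [-0.6, 0.3, 0.5]
finger_gap: 0.0006
grip_force: 0.0
```

{"name": "jog_arm", "arguments": {"motion": [[[-0.01,-0.004,0],[0,0,1]],[[-0.01,-0.004,0],[0,0,1]],[[-0.01,-0.004,0],[0,0,1]],[[-0.01,-0.004,0],[0,0,1]],[[-0.01,-0.004,0],[0,0,1]],[[-0.01,-0.004,0],[0,0,1]],[[-0.01,-0.004,0],[0,0,1]],[[-0.01,-0.004,0],[0,0,1]],[[-0.008,-0.004,0],[0,0,1]],[[-0.008,-0.003,0],[0,0,1]],[[0,0,0],[0,0,0]],[[0,0,0],[0,0,0]]]}}

```text
time_s: 43.32
ee_pos: [0.3661, 0.2039, 0.2632]
orientation: [0.037, 3.141, 0.001]
contact_force: [-0.1, -0.5, 0.8]
finger_gap: 0.0005
grip_force: 0.0
```

```bash
python3 - <<'E'
from h import *
st=ctrl.state(); print(st['ee_pos'],psi(st)); save(np.vstack([ctrl.grab_frame('scene')[130:420,200:540]]),'st4.png')
print((W(P,[[-.17,0,0]])[0,:2]-st['ee_pos'][:2]).round(4))
E
```

```text
[0.36613915 0.20392236 0.26318779] 88.65160171874896
[ 0.0004 -0.0001]
```

View pics/st4.png

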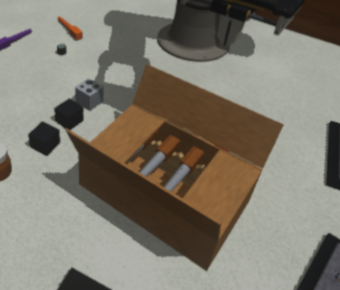

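Both short flaps are flat and the mandrels still sit in place at (155,160) and (185,170). Descend outside the near flap and sweep.

{"name": "jog_arm", "arguments": {"motion": [[[0,0,-0.035],[0,0,0]],[[0,0,-0.035],[0,0,0]],[[0,0,-0.035],[0,0,0]],[[0,0,-0.018],[0,0,0]],[[0,0,0],[0,0,0]],[[0.015,0,0],[0,0,0]],[[0.015,0,0],[0,0,0]],[[0.015,0,0],[0,0,0]],[[0.015,0,0],[0,0,0]],[[0.015,0,0],[0,0,0]],[[0.015,0,0],[0,0,0]],[[0.015,0,0],[0,0,0]]]}}

```text
time_s: 44.37
ee_pos: [0.4719, 0.2041, 0.141]
orientation: [-0.035, -3.141, -0.0]
contact_force: [-1.4, 0.0, -0.3]
finger_gap: 0.0006
grip_force: 0.9
```

{"name": "jog_arm", "arguments": {"motion": [[[0.015,0,0],[0,0,0]],[[0.015,0,0],[0,0,0]],[[0,0,0],[0,0,0]],[[0.005,0,-0.01],[0,0,0]],[[0.005,0,-0.01],[0,0,0]],[[0.005,0,-0.01],[0,0,0]],[[0.004,0,-0.006],[0,0,0]],[[0,0,-0.004],[0,0,0]],[[0,0,-0.001],[0,0,0]],[[0,0,0],[0,0,0]],[[0,0,0],[0,0,0]]]}}

```text
time_s: 45.28
ee_pos: [0.52, 0.2037, 0.0992]
orientation: [0.033, 3.141, -0.0]
contact_force: [-1.0, -1.2, 5.1]
finger_gap: 0.0005
grip_force: 2.3
```

Near flap flat. Now the far flap.

{"name": "jog_arm", "arguments": {"motion": [[[0,0,0.03],[0,0,0]],[[0,0,0.04],[0,0,0]],[[0,0,0.04],[0,0,0]],[[0,0,0.03],[0,0,0]],[[0.025,-0.001,0],[0,0,0]],[[0.03,-0.001,0],[0,0,0]],[[0.03,-0.001,0],[0,0,0]],[[0.03,-0.001,0],[0,0,0]],[[0.03,-0.001,0],[0,0,0]],[[0.03,-0.001,0],[0,0,0]],[[0,0,0],[0,0,0]],[[0,0,0],[0,0,0]]]}}

```text
time_s: 46.28
ee_pos: [0.6956, 0.1974, 0.236]
orientation: [-0.034, -3.138, 0.001]
contact_force: [-0.9, 0.3, -0.1]
finger_gap: 0.0004
grip_force: 0.0
```

```bash
python3 - <<'E'
from h import *
st=ctrl.state(); print(st['ee_pos'],psi(st),st['contact_force']); save(np.vstack([ctrl.grab_frame('scene')[130:420,200:540]]),'st5.png')
print((W(P,[[.16,0,0]])[0,:2]-st['ee_pos'][:2]).round(4))
E
```

```text
[0.69555308 0.19741218 0.23600996] 88.74328730109626 [-0.86875893  0.30054725 -0.09393249]
[ 0.0009 -0.0006]
```

View pics/st5.png

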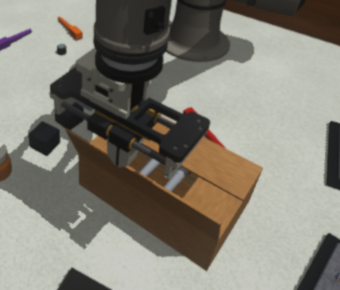

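The near flap is down, with the red piece visible behind it. The gripper stands beyond the far flap. Descend and sweep inward.

{"name": "jog_arm", "arguments": {"motion": [[[0,0,-0.035],[0,0,0]],[[0,0,-0.035],[0,0,0]],[[0,0,-0.026],[0,0,0]],[[0,0,0],[0,0,0]],[[-0.015,0,0],[0,0,0]],[[-0.015,0,0],[0,0,0]],[[-0.015,0,0],[0,0,0]],[[-0.015,0,0],[0,0,0]],[[-0.015,0,0],[0,0,0]],[[-0.015,0,0],[0,0,0]],[[-0.015,0,0],[0,0,0]],[[-0.015,0,0],[0,0,0]]]}}

```text
time_s: 47.33
ee_pos: [0.575, 0.1983, 0.1462]
orientation: [0.032, 3.136, 0.002]
contact_force: [1.5, 0.3, 0.1]
finger_gap: 0.0002
grip_force: 0.5
```

{"name": "jog_arm", "arguments": {"motion": [[[-0.005,0,0],[0,0,0]],[[0,0,0],[0,0,0]],[[-0.005,0,-0.01],[0,0,0]],[[-0.005,0,-0.01],[0,0,0]],[[-0.005,0,-0.01],[0,0,0]],[[-0.003,0,-0.006],[0,0,0]],[[0,0,-0.004],[0,0,0]],[[0,0,-0.001],[0,0,0]],[[0,0,0],[0,0,0]],[[0,0,0],[0,0,0]]]}}

```text
time_s: 48.17
ee_pos: [0.5527, 0.1979, 0.1023]
orientation: [0.033, 3.141, 0.0]
contact_force: [0.1, -0.2, 0.0]
finger_gap: 0.0004
grip_force: 0.0
```

{"name": "jog_arm", "arguments": {"motion": [[[0,0,-0.002],[0,0,0]],[[0,0,-0.002],[0,0,0]],[[0,0,0],[0,0,0]],[[0,0,0],[0,0,0]]]}}

```text
time_s: 48.5
ee_pos: [0.5527, 0.1979, 0.0992]
orientation: [0.033, 3.139, 0.001]
contact_force: [-1.4, -0.3, 6.9]
finger_gap: 0.0006
grip_force: 3.5
```

{"name": "jog_arm", "arguments": {"motion": [[[0,0,0.02],[0,0,0]],[[0,0,0.04],[0,0,0]],[[0,0,0.04],[0,0,0]],[[0,0,0.04],[0,0,0]],[[-0.02,0,0.03],[0,0,0]],[[-0.035,0,0.015],[0,0,0]],[[-0.035,0,0],[0,0,0]],[[-0.035,0,0],[0,0,0]],[[-0.02,0.0,0],[0,0,0]],[[0,0,0],[0,0,0]],[[0,0,0],[0,0,0]]]}}

```text
time_s: 49.42
ee_pos: [0.4067, 0.198, 0.2837]
orientation: [0.032, 3.14, 0.001]
contact_force: [0.3, 0.7, -0.0]
finger_gap: 0.0006
grip_force: 0.0
```

```bash
python3 - <<'E'
from h import *
save(cv2.resize(np.hstack([ctrl.grab_frame('scene')[130:420,200:540],ctrl.grab_frame('wrist')[65:355,100:460]]),None,fx=1.1,fy=1.1),'st6.png')
E
```

```text
(no output)
```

View pics/st6.png

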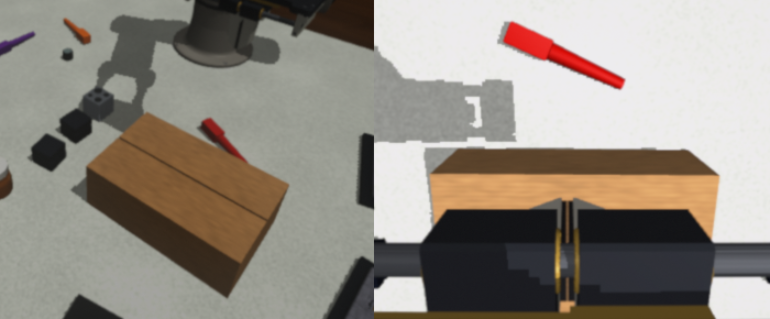

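The carton is shut flat, with the seam running from (120,140) to (265,220), the bystanders are undisturbed and the robot is clear. Handing in.

```bash
python3 -c "
from workcell import ctrl
print(ctrl.finish_job())"
```

```text
the job is handed in; nothing more can be done
None
```

All four mandrels lie in the cradle with their handles on the wide-notched rail. I folded the short flaps first, then the long ones, and the carton is shut flat. I handed the job in at about 50 s; the hand-in gave no verdict back.

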